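Rebuild the gear drive of a potter's wheel

ROBOT

A 6-joint arm with a two-finger parallel gripper is mounted at the origin on the work surface. World frame = base frame: x ahead of the robot, y to its left, z up, the work surface at z = 0. Lengths are in mm, angles in degrees, forces in N, time in s.
With the tool pointing down it reaches from about 300 to 850 mm from the base axis. Payload 4.2 kg.
Tool frame: the origin (TCP) lies between the finger pads; the fingertips stand ahead of it and the grasp point (between the pads) lies 8 mm behind it (env.tip_reach is the x of the fingertips in the tool frame, in mm); x points along the fingers, y is the direction in which the jaws open and shut, and the axes are right-handed (so a half turn about x gives the same grasp; the last joint's range is limited). The gripper opens to 91 mm and grips with 3 to 60 N. Pads are 32 mm wide; open, the fingers measure 118 mm over their backs; the gripper's body (76 mm by 178 mm) begins 60 mm behind the grasp point.
Start: joints at [74.599, 18.312, 89.639, -0, 72.044, -1.146], TCP at [141.59, 557.31, 224.976] pointing down, gripper open.
Joint ranges: [-177.97, 177.97], [-48.28, 115.42], [12.27, 149.76], [-77.06, 257.06], [2.81, 150.46], [-146.56, 146.56]. Speed limits (degrees/s): [147.25, 147.25, 180, 180, 180, 180].

INTERFACE

Orientations are given as [roll, pitch, yaw] about the fixed x, y, z axes, in that order (R = Rz(yaw) Ry(pitch) Rx(roll)).
In Python, from workcell import env, cams gives the robot as it stands.
- The arm moves only by the tool arm_command, never from a script. Its argument "deltas" is a list of rows, each a list of 3 entries, a list of its own where there are three numbers: the opening, from 0 (shut) to 1 (fully open), then the shift along the world's x, y, z in mm, then the turn about the world's z in rad. A call has 1 to 20 rows; each row is the pose to reach, as a shift and turn from the pose commanded when the call began; what a row does not reach only later rows make up. A row lasts 1/10 s, in which the tool goes at most 50 mm and 8.59 degrees, less where a joint would pass 70% of its speed; a pose out of reach is approached as far as the arm can. A call with a gripper value outside its range is refused whole. The fingers move at their own pace and stop on an object; "grip_force" is the grip in N (left out, the last holds). Time passes only in rows, so rows that repeat a pose let the fingers close. It gives the time, the measured TCP pose, the force and the opening at its end, in the units of the state.
- env.state(): the state, without advancing time (a new reading comes with each control period).
- cams.grab_frame(name): name is "scene" or "top"; returns a dict with "img" (400x640x3 uint8, red, green, blue), "K" (3x3 intrinsics, pixels), "rvec" (rotation vector, rad) and "tvec" (3), from world to camera coordinates, as OpenCV has them. Camera axes: x right, y down, z forward; pixel columns grow to the right and rows downward; lengths in mm; the calibration is good to about 2 mm. A picture is of the moment at which its call begins. There is no depth.
- env.job_done(): hands the job in, once; it reports no verdict.
Trained networks look in a picture, given as the dict that the camera call returned (one of the last four; its "shot" number tells which), for a name from the list of things; names that differ only in an ending like _2 or _b are one class to them, and where a whole thing is asked for, a point or a joint stands for the part that bears it (a point fixed in the world has none). Each returns a list of dicts, best first, with "conf" (0 to 1); they miss things now and then, are a little off and sometimes report something else, mostly with a low value. They report only what shows in the picture. A call takes as long as a camera call.
- cams.silhouettes(picture, name): "region" (400x640 bool, what is visible of it) and "centre" ([column, row] in pixels, amid what is visible of it).
The state is a dict: "time_s": time; "qpos": joint angles; "qvel": joint speeds; "effort": joint torques, N m; "ee_pos": TCP position; "ee_rot": TCP orientation; "force": force on the tool from outside, world axes, zero at the start; "torque": the same for the moment, N m; "gripper_width": finger opening in mm.
Only numpy, scipy, OpenCV 4.12 (cv2) and the standard library are available. Lean on these libraries where they do the work, as an engineer would, in place of code of your own. Each camera call takes 0.05 s, during which the arm holds its last target.

TASK

Put every chipped gear (any with teeth broken off) into the grey scrap bin, and fit the three sound gears on the three shafts of the yellow plate, each turned until its teeth mesh with the pinion and then pushed fully down onto the plate. Only when all that is done, turn the brass clamp nut clockwise until it is tight. Leave the other things on the table where they are.

Things in the scene. Friction and masses are not known exactly. Their poses are not given: they have to be found in the camera images.
- gear_plate: Mustard-painted steel plate of a potter's wheel drive, 250 x 190 mm, 12 mm thick, fixed to the table, top face 12 mm above the table. Origin: on the table under the pinion's axis; z up. Its own x axis runs from the clamp nut through the pinion to shaft 1.
- pinion_axis (a point): Dark steel drive pinion in the middle of the plate: 10 straight teeth (36 degrees apart), each 6 mm wide, outer diameter 70 mm, 16 mm high; top 28 mm above the table. Captive; turns about its upright axis with friction of about 0.12 N m. The point: on its axis at its underside (12.5 mm above the table); z up; its x axis turns with it and lies along a tooth.
- clamp_nut (a joint): Turn of the captive clamp nut in rad: 0 slack, grows clockwise seen from above, firm stop at 4.0 (tight); starts between 0 and 0.5, so it takes several grasps. Friction about 0.06 N m; it stays where it is left. The nut does not rise or sink.
- nut_top (a point): Centre of the top of the captive brass hex nut on its steel pillar, on the plate 105 mm from the pinion axis on the robot's side. Nut: 30 mm across flats, 36 mm high, upright axis; the point is 62 mm above the table and the nut's underside 26 mm above it. The point's frame turns with the nut: its x axis (red mark) goes through the middle of a flat, so flats face every 60 degrees from it.
- scrap_bin: Grey open scrap bin fixed to the table, 210 x 170 mm outside (its x by y), 55 mm high, walls and floor 4 mm. Origin: centre of the underside; z up.
- shaft_1 (a point): Upright steel shaft 1 on the plate, 13 mm diameter, standing 32 mm above the plate, the top 6 mm tapered. Any sound gear fits any shaft; out of mesh it stands on the pinion's teeth, 16 mm too high. The point lies on the shaft's axis at the plate's top face (where a gear's underside must come to rest), 12 mm above the table and 60 mm from the pinion axis; z up.
- shaft_2 (a point): Upright steel shaft 2 on the plate, 13 mm diameter, standing 32 mm above the plate, the top 6 mm tapered. Any sound gear fits any shaft; out of mesh it stands on the pinion's teeth, 16 mm too high. The point lies on the shaft's axis at the plate's top face (where a gear's underside must come to rest), 12 mm above the table and 60 mm from the pinion axis; z up.
- shaft_3 (a point): Upright steel shaft 3 on the plate, 13 mm diameter, standing 32 mm above the plate, the top 6 mm tapered. Any sound gear fits any shaft; out of mesh it stands on the pinion's teeth, 16 mm too high. The point lies on the shaft's axis at the plate's top face (where a gear's underside must come to rest), 12 mm above the table and 60 mm from the pinion axis; z up.
- gear_1: White gear, blue square hub. 10 tooth places 36 deg apart, one on the gear's x axis; teeth 6 mm wide, outer dia. 70 mm, rim 16 mm high. Hub 30 x 30 mm, sides square to the gear's x and y, top 46 mm above the underside, square through bore 16 mm. About 90 g. Origin: underside centre; z up. SOUND: all ten teeth whole. Goes fully down only in mesh, play about 3 deg either way.
- gear_2: White gear, blue square hub. 10 tooth places 36 deg apart, one on the gear's x axis; teeth 6 mm wide, outer dia. 70 mm, rim 16 mm high. Hub 30 x 30 mm, sides square to the gear's x and y, top 46 mm above the underside, square through bore 16 mm. About 90 g. Origin: underside centre; z up. SOUND: all ten teeth whole. Goes fully down only in mesh, play about 3 deg either way.
- gear_3: White gear, blue square hub. 10 tooth places 36 deg apart, one on the gear's x axis; teeth 6 mm wide, outer dia. 70 mm, rim 16 mm high. Hub 30 x 30 mm, sides square to the gear's x and y, top 46 mm above the underside, square through bore 16 mm. About 90 g. Origin: underside centre; z up. SOUND: all ten teeth whole. Goes fully down only in mesh, play about 3 deg either way.
- bad_1: White gear, blue square hub. 10 tooth places 36 deg apart, one on the gear's x axis; teeth 6 mm wide, outer dia. 70 mm, rim 16 mm high. Hub 30 x 30 mm, sides square to the gear's x and y, top 46 mm above the underside, square through bore 16 mm. About 90 g. Origin: underside centre; z up. CHIPPED: two neighbouring teeth are broken off. May be absent.
- bad_2: White gear, blue square hub. 10 tooth places 36 deg apart, one on the gear's x axis; teeth 6 mm wide, outer dia. 70 mm, rim 16 mm high. Hub 30 x 30 mm, sides square to the gear's x and y, top 46 mm above the underside, square through bore 16 mm. About 90 g. Origin: underside centre; z up. CHIPPED: three neighbouring teeth are broken off. May be absent.
- bad_3: White gear, blue square hub. 10 tooth places 36 deg apart, one on the gear's x axis; teeth 6 mm wide, outer dia. 70 mm, rim 16 mm high. Hub 30 x 30 mm, sides square to the gear's x and y, top 46 mm above the underside, square through bore 16 mm. About 90 g. Origin: underside centre; z up. CHIPPED: two opposite teeth are broken off. May be absent.
- bisque_vase: Bystander, leave alone: terracotta vase, 72 mm across, 85 mm high. Origin at the underside centre (tools: near the middle).
- glaze_jar: Bystander, leave alone: amber jar, 60 mm across, 80 mm high. Origin at the underside centre (tools: near the middle).
- brush: Bystander, leave alone: brush lying flat, 170 mm long. Origin at the underside centre (tools: near the middle).
- water_tub: Bystander, leave alone: white plastic tub, 90 mm across, 85 mm high. Origin at the underside centre (tools: near the middle).
- wood_rib: Bystander, leave alone: flat dark wooden rib, 100 x 50 x 7 mm. Origin at the underside centre (tools: near the middle).
- glaze_bowl: Bystander, leave alone: blue bowl, 100 mm across, 50 mm high. Origin at the underside centre (tools: near the middle).

How it is judged (in metres and radians):
On the way, in this order (a step that is already met when the one before it is completed fails the run):
1. all three sound gears are meshed and fully down on the shafts and all chipped gears lie in the scrap bin, in any order (((horizontal distance between gear_1 and shaft_1 below 0.005 m and z of gear_1 in the frame of shaft_1 below 0.003 m and angle between gear_1's own z axis and vertical below 0.08 rad) or (horizontal distance between gear_1 and shaft_2 below 0.005 m and z of gear_1 in the frame of shaft_2 below 0.003 m and angle between gear_1's own z axis and vertical below 0.08 rad) or (horizontal distance between gear_1 and shaft_3 below 0.005 m and z of gear_1 in the frame of shaft_3 below 0.003 m and angle between gear_1's own z axis and vertical below 0.08 rad)) and ((horizontal distance between gear_2 and shaft_1 below 0.005 m and z of gear_2 in the frame of shaft_1 below 0.003 m and angle between gear_2's own z axis and vertical below 0.08 rad) or (horizontal distance between gear_2 and shaft_2 below 0.005 m and z of gear_2 in the frame of shaft_2 below 0.003 m and angle between gear_2's own z axis and vertical below 0.08 rad) or (horizontal distance between gear_2 and shaft_3 below 0.005 m and z of gear_2 in the frame of shaft_3 below 0.003 m and angle between gear_2's own z axis and vertical below 0.08 rad)) and ((horizontal distance between gear_3 and shaft_1 below 0.005 m and z of gear_3 in the frame of shaft_1 below 0.003 m and angle between gear_3's own z axis and vertical below 0.08 rad) or (horizontal distance between gear_3 and shaft_2 below 0.005 m and z of gear_3 in the frame of shaft_2 below 0.003 m and angle between gear_3's own z axis and vertical below 0.08 rad) or (horizontal distance between gear_3 and shaft_3 below 0.005 m and z of gear_3 in the frame of shaft_3 below 0.003 m and angle between gear_3's own z axis and vertical below 0.08 rad)) and x of bad_1 in the frame of scrap_bin between -0.1 and 0.1 m and y of bad_1 in the frame of scrap_bin between -0.08 and 0.08 m and z of each of bad_1, bad_2, bad_3 in the frame of scrap_bin below 0.075 m and linear speed of each of bad_1, bad_2, bad_3 below 0.03 m/s and x of bad_2 in the frame of scrap_bin between -0.1 and 0.1 m and y of bad_2 in the frame of scrap_bin between -0.08 and 0.08 m and x of bad_3 in the frame of scrap_bin between -0.1 and 0.1 m and y of bad_3 in the frame of scrap_bin between -0.08 and 0.08 m), for 0.2 s.
2. then the clamp nut is turned tight (value of joint clamp_nut above 3.75 rad), for 0.2 s.
At the end, for the whole second after the job is handed in: Each sound gear on a shaft: underside centre within 5 mm of the shaft axis, under 3 mm above the plate, tilt under 0.08 rad, at rest. Each chipped gear at rest in the bin: origin within 100/80 mm of its middle in x/y, under 75 mm above its underside. Nut beyond 3.75 rad (all of step 1 and value of joint clamp_nut above 3.75 rad and linear speed of each of gear_1, gear_2, gear_3 below 0.03 m/s); the robot touches nothing.
It fails at once if a bystander is shifted by more than 40 mm or knocked over (distance of any of bisque_vase, glaze_jar, brush, water_tub, wood_rib, glaze_bowl from where it was at the start of the episode above 0.04 m or angle between any of bisque_vase, glaze_jar, water_tub, glaze_bowl's own z axis and vertical above 0.6 rad).
Of bad_1, bad_2, bad_3 only 1 to 3 are there at a start; the rules pass over those that are not, and their reading is None.
At some moment in a run one of gear_1, gear_2, gear_3, bad_1, bad_2, bad_3 may be knocked a few centimetres aside while the robot is not near it.
Once in a run the grip may slacken for a moment while it holds something.
It also fails if it takes over 210 s, if anything falls off the work surface, if the arm or the gripper's body presses on something with over 40 N, if the wrist force passes 120 N, or if a joint passes its speed limit or range.

## Working session

There is one attempt and no reset: what is moved stays moved. The work goes in short steps, Python scripts to look and compute and a tool call to move; the robot and the scene stay as the last step left them, time stands still between calls to the robot, and variables do not carry over. Pictures are saved under pics/ and viewed, and the job is handed in when it is done.

Besides the shell and the picture viewer there is one more tool, called after "Call:" as name(argument=value, ...), one argument or row to a line, values as JSON. arm_command: Moves the arm, as the interface text tells. Its arguments: {"type":"object","properties":{"deltas":{"type":"array","items":{"type":"array"}},"grip_force":{"type":"number"}},"required":["deltas"]}

```bash
ls; mkdir -p pics; cat > h.py <<'E'
from workcell import env, cams
import numpy as np, cv2
def grab(n): return cams.grab_frame(n)
def save(f,name,box=None,scale=1):
    im=cv2.cvtColor(f['img'],cv2.COLOR_RGB2BGR)
    if box: x0,y0,x1,y1=box; im=im[y0:y1,x0:x1]
    if scale!=1: im=cv2.resize(im,None,fx=scale,fy=scale,interpolation=cv2.INTER_CUBIC)
    cv2.imwrite('pics/'+name+'.png',im)
def ray(f,px,z):
    R,_=cv2.Rodrigues(np.array(f['rvec'],float)); t=np.array(f['tvec'],float).reshape(3)
    px=np.atleast_2d(px).astype(float)
    d=np.c_[px,np.ones(len(px))]@np.linalg.inv(f['K']).T@R
    c=-R.T@t
    s=(z-c[2])/d[:,2]
    return c+s[:,None]*d
def proj(f,P):
    p,_=cv2.projectPoints(np.atleast_2d(P).astype(float),np.array(f['rvec'],float),np.array(f['tvec'],float),np.array(f['K'],float),None)
    return p[:,0]
E
python3 - <<'E'
from h import *
s=env.state(); print(s)
for n in('scene','top'):
    f=grab(n); save(f,n+'0'); R,_=cv2.Rodrigues(np.array(f['rvec'])); print(n,-R.T@np.array(f['tvec']).ravel(),f['K'].tolist() if hasattr(f['K'],'tolist') else f['K'])
print(env.tip_reach)
E
```

```text
pics
{'time_s': 0.0, 'qpos': array([ 7.45997854e+01,  1.83504829e+01,  8.97061052e+01, -9.57120397e-04,
        7.20428385e+01, -1.14460403e+00]), 'qvel': array([-0.0003889 ,  0.06791208,  0.01937604,  0.03077368,  0.05516257,
       -0.04240849]), 'effort': array([-2.60698143e-04, -4.12452972e+01, -2.31972724e+01,  7.26136984e-02,
        4.57479979e-02, -1.46984939e-04]), 'ee_pos': array([141.45660176, 556.83277295, 224.13390588]), 'ee_rot': array([ -90.62022974,   89.90056923, -104.87554441]), 'force': array([-0.15305985,  0.14226012, -0.19682796]), 'torque': array([0.01333197, 0.00420522, 0.02826307]), 'gripper_width': 91.60887654226411}
scene [1364.28637066 -660.44771317 1080.15585481] [[511.5108938992799, 0.0, 318.42921255869646], [0.0, 511.5108938992799, 196.85998447404756], [0.0, 0.0, 1.0]]
top [ 430.33351386   52.94987923 1178.92951494] [[395.497299180723, 0.0, 318.351293075025], [0.0, 395.497299180723, 200.78343730281927], [0.0, 0.0, 1.0]]
11.0
```

View pics/scene0.png

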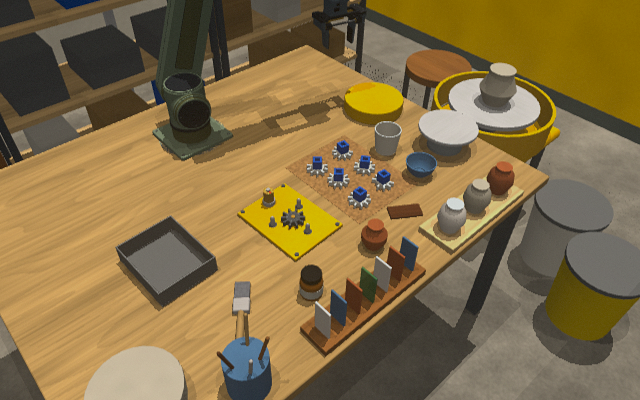

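View pics/top0.png

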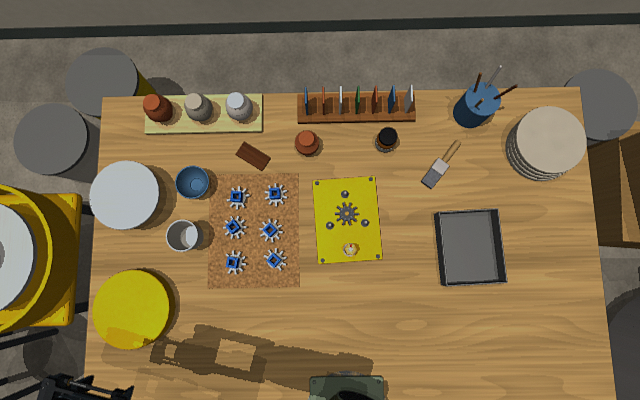

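```bash
python3 - <<'E'
from h import *
f=grab('top'); save(f,'topg',(205,165,305,295),6); save(f,'topp',(305,165,390,275),6)
g=grab('scene'); save(g,'sceneg',(290,130,430,220),5.5); save(g,'scenep',(230,170,350,260),6)
for n in ['gear_1','bad_1','bad_2','bad_3','gear_plate','pinion_axis','nut_top','scrap_bin','shaft_1']:
  for q in (f,g):
    try:
        r=cams.silhouettes(q,n); print(n,[(np.round(d['centre'],1).tolist(),round(d['conf'],2),int(d['region'].sum())) for d in r])
    except Exception as e: print(n,e)
E
```

```text
gear_1 [([269.5, 230.8], 0.65, 330), ([231.8, 224.9], 0.61, 249), ([273.3, 194.1], 0.6, 323), ([308.0, 143.4], 0.25, 465)]
gear_1 [([356.6, 197.8], 0.53, 353), ([366.2, 168.3], 0.52, 298)]
bad_1 [([271.3, 261.4], 0.71, 274), ([231.9, 261.5], 0.64, 317), ([239.5, 199.4], 0.64, 284), ([470.6, 244.6], 0.38, 5076)]
bad_1 [([385.2, 178.8], 0.82, 295), ([342.0, 149.4], 0.81, 302), ([318.6, 166.5], 0.81, 268)]
bad_2 [([271.3, 261.4], 0.71, 274), ([231.9, 261.5], 0.64, 317), ([239.5, 199.4], 0.64, 284), ([470.6, 244.6], 0.38, 5076)]
bad_2 [([385.2, 178.8], 0.82, 295), ([342.0, 149.4], 0.81, 302), ([318.6, 166.5], 0.81, 268)]
bad_3 [([271.3, 261.4], 0.71, 274), ([231.9, 261.5], 0.64, 317), ([239.5, 199.4], 0.64, 284), ([470.6, 244.6], 0.38, 5076)]
bad_3 [([385.2, 178.8], 0.82, 295), ([342.0, 149.4], 0.81, 302), ([318.6, 166.5], 0.81, 268)]
gear_plate [([347.7, 214.7], 0.85, 5353)]
gear_plate [([336.5, 178.0], 0.72, 329)]
pinion_axis []
pinion_axis [([292.7, 217.0], 0.64, 297)]
nut_top [([350.2, 248.0], 0.74, 126)]
nut_top [([269.3, 195.4], 0.51, 155)]
scrap_bin [([472.6, 247.6], 0.94, 4924)]
scrap_bin [([165.4, 261.5], 0.57, 5284)]
shaft_1 [([347.3, 221.0], 0.97, 5342), ([351.4, 247.9], 0.56, 114)]
shaft_1 [([290.3, 218.1], 0.81, 4347), ([266.1, 193.5], 0.51, 155)]
```

View pics/topg.png

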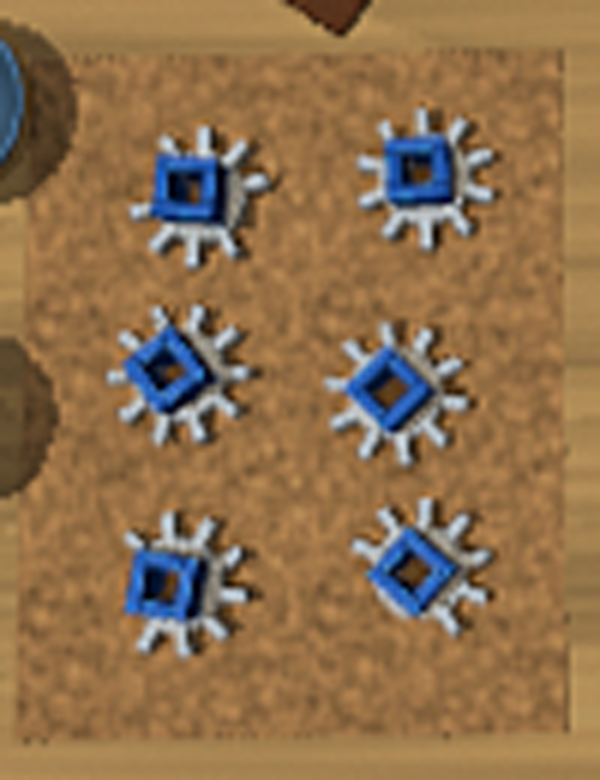

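View pics/sceneg.png

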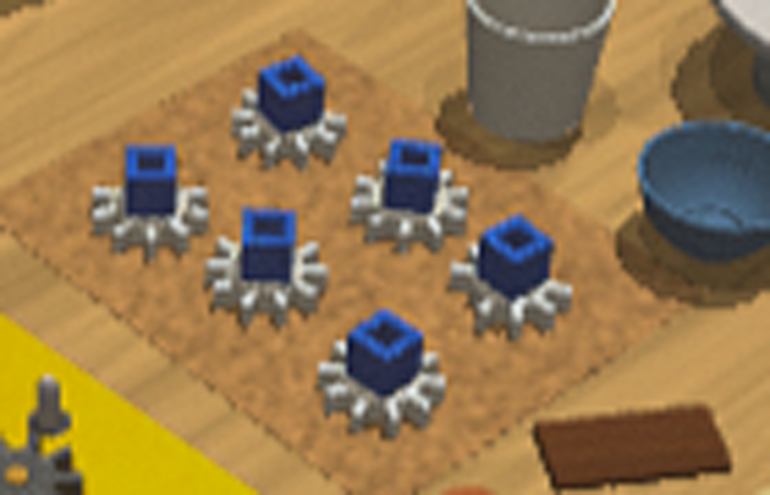

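View pics/topp.png

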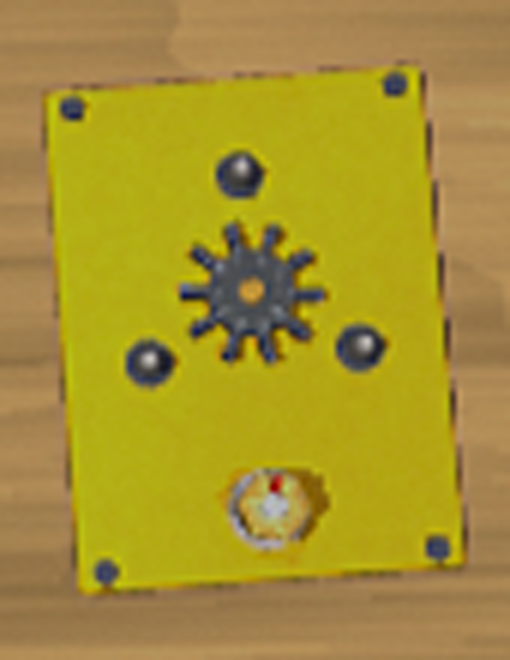

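View pics/scenep.png

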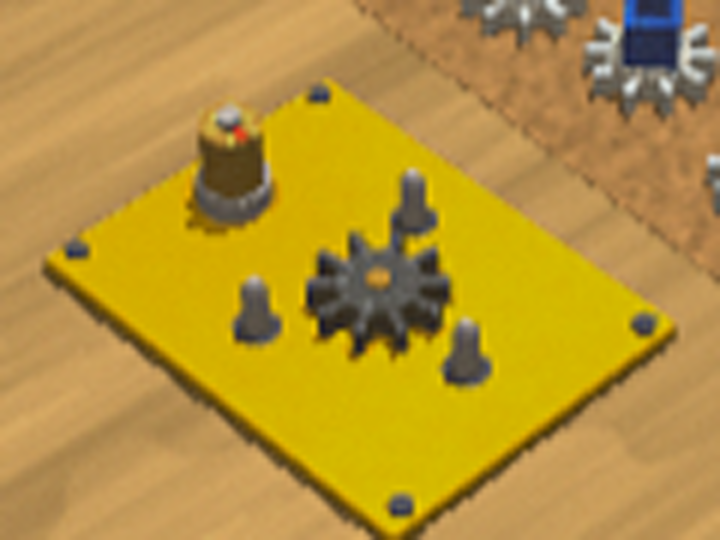

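```bash
cat >> h.py <<'E'
from scipy.optimize import minimize, least_squares
SS=4
def hsv(f): return cv2.cvtColor(f['img'],cv2.COLOR_RGB2HSV)
def bluemask(f):
    h=hsv(f).astype(int); return ((h[...,0]>100)&(h[...,0]<125)&(h[...,1]>130)&(h[...,2]>50)).astype(np.uint8)
def render(f,P,box):
    x0,y0,x1,y1=box
    p=(proj(f,P)-[x0,y0]+0.5)*SS
    im=np.zeros(((y1-y0)*SS,(x1-x0)*SS),np.uint8)
    hull=cv2.convexHull(p.astype(np.float32))
    cv2.fillConvexPoly(im,np.round(hull*16).astype(np.int32),255,shift=4)
    return cv2.resize(im,(x1-x0,y1-y0),interpolation=cv2.INTER_AREA)/255.
def hubP(x,y,a,z0=0,zl=16,zh=46,h=15):
    c,s=np.cos(a),np.sin(a); q=[]
    for z in(zl,zh):
        for u,v in((h,h),(-h,h),(-h,-h),(h,-h)): q.append((x+c*u-s*v,y+s*u+c*v,z0+z))
    return np.array(q)
def softblue(f,box):
    x0,y0,x1,y1=box
    im=f['img'][y0:y1,x0:x1].astype(float)
    # blueness: b - r relative
    b=(im[...,2]-im[...,0])
    return b
def fithub(frames,x,y,z0=0,a0=None,W=22):
    """fit hub square in the given frames, returns x,y,a(mod 90 deg)"""
    data=[]
    for f in frames:
        c=proj(f,[[x,y,z0+31]])[0].astype(int); box=(max(0,c[0]-W),max(0,c[1]-W),min(640,c[0]+W),min(400,c[1]+W))
        m=bluemask(f)[box[1]:box[3],box[0]:box[2]]
        n,l,st,ce=cv2.connectedComponentsWithStats(m,connectivity=8)
        if n<2: continue
        k=max(range(1,n),key=lambda i:st[i,4]-3*np.hypot(*(ce[i]-W))); m=(l==k).astype(np.uint8)
        cn,_=cv2.findContours(m,cv2.RETR_EXTERNAL,cv2.CHAIN_APPROX_NONE); mm=np.zeros_like(m); cv2.drawContours(mm,cn,-1,1,-1)
        data.append((f,box,mm.astype(float)))
    def cost(p):
        return sum(np.sum((cv2.GaussianBlur(render(f,hubP(p[0],p[1],p[2],z0),b),(0,0),.7)-cv2.GaussianBlur(m,(0,0),.7))**2) for f,b,m in data)
    best=None
    for a in (np.radians(np.arange(0,90,15)) if a0 is None else [a0]):
        r=minimize(cost,[x,y,a],method='Nelder-Mead',options=dict(initial_simplex=np.array([[x,y,a],[x+6,y,a],[x,y+6,a],[x,y,a+.15]]),xatol=.02,fatol=.01,maxiter=200))
        if best is None or r.fun<best.fun: best=r
    return best.x, best.fun
def white(f):
    h=hsv(f).astype(int); return ((h[...,1]<70)&(h[...,2]>110)).astype(float)
def toothscore(f,x,y,z=16,R=(28,33)):
    """sample brightness around; returns angles deg & whiteness at top of teeth, with visibility left to the caller"""
    w=cv2.GaussianBlur(white(f),(0,0),.6)
    A=np.radians(np.arange(0,360,1)); out=np.zeros(360)
    for r in np.linspace(*R,4):
        P=np.c_[x+r*np.cos(A),y+r*np.sin(A),np.full(360,z)]
        p=proj(f,P).astype(np.float32)
        out+=cv2.remap(w.astype(np.float32),p[:,0],p[:,1],cv2.INTER_LINEAR).ravel()
    return out/4
E
cat > gears.py <<'E'
from h import *
f=grab('top'); g=grab('scene')
m=bluemask(f)
m[:, :205]=0; m[:,320:]=0; m[:165]=0; m[290:]=0
n,l,st,ce=cv2.connectedComponentsWithStats(m)
for k in range(1,n):
    if st[k,4]<40: continue
    p=ray(f,ce[k],36)[0]
    r=[fithub(q,p[0],p[1]) for q in((f,),(g,),(f,g))]
    s=[(np.round(a[0][:2],1).tolist(),round(np.degrees(a[0][2])%90,1),round(a[1],1)) for a in r]
    x,y,a=r[2][0]
    t=toothscore(f,x,y)+toothscore(g,x,y)
    ph=np.degrees(np.angle(np.sum(t*np.exp(1j*10*np.radians(np.arange(360))))))/10%36
    # hub-based candidates: yaw a or a+90
    d=lambda u:(u+18)%36-18
    a_=np.degrees(a)
    print(ce[k].round(1),st[k,4],s,'toothphase %.1f'%ph,'diff0 %.1f diff90 %.1f'%(d(a_-ph),d(a_+90-ph)))
E
python3 gears.py
```

```text
[274.3 192.9] 88 [([624.4, 198.5], np.float64(3.5), np.float64(7.6)), ([610.4, 210.0], np.float64(40.3), np.float64(56.8)), ([623.5, 198.2], np.float64(39.6), np.float64(81.2))] toothphase 2.6 diff0 1.0 diff90 -17.0
[235.3 196.2] 84 [([617.4, 313.7], np.float64(0.9), np.float64(14.7)), ([605.1, 323.4], np.float64(37.5), np.float64(53.2)), ([615.7, 313.5], np.float64(36.9), np.float64(80.8))] toothphase 30.3 diff0 6.6 diff90 -11.4
[232.1 226.2] 88 [([528.3, 321.0], np.float64(44.8), np.float64(10.4)), ([512.8, 335.1], np.float64(40.8), np.float64(47.9)), ([527.0, 321.2], np.float64(41.1), np.float64(64.9))] toothphase 19.6 diff0 -14.6 diff90 3.4
[269.5 229.6] 87 [([517.1, 212.6], np.float64(45.5), np.float64(4.1)), ([501.4, 224.4], np.float64(45.5), np.float64(52.9)), ([516.3, 211.6], np.float64(44.4), np.float64(63.3))] toothphase 8.1 diff0 0.3 diff90 -17.7
[273.4 259.9] 85 [([429.7, 201.2], np.float64(49.6), np.float64(4.6)), ([416.8, 211.1], np.float64(48.0), np.float64(49.3)), ([428.7, 201.5], np.float64(47.9), np.float64(58.7))] toothphase 30.4 diff0 17.5 diff90 -0.5
[231.4 262. ] 83 [([425.8, 321.9], np.float64(82.3), np.float64(12.8)), ([410.7, 332.2], np.float64(44.9), np.float64(48.5)), ([424.8, 321.3], np.float64(44.4), np.float64(77.4))] toothphase 7.0 diff0 1.3 diff90 -16.7
```

```bash
cat > plate.py <<'E'
from h import *
f=grab('top'); g=grab('scene')
def ymask(q):
    h=hsv(q).astype(int); return ((h[...,0]>20)&(h[...,0]<35)&(h[...,1]>190)&(h[...,2]>120)).astype(np.uint8)
def comp(q,c):
    m=ymask(q); n,l,st,ce=cv2.connectedComponentsWithStats(m)
    k=l[c[1]-6:c[1]+6,c[0]-6:c[0]+6]; k=np.bincount(k[k>0]).argmax(); m=(l==k).astype(np.uint8)
    cn,_=cv2.findContours(m,cv2.RETR_EXTERNAL,cv2.CHAIN_APPROX_NONE); mm=np.zeros_like(m); 
    cv2.drawContours(mm,[cv2.convexHull(max(cn,key=cv2.contourArea))],-1,1,-1)
    return mm.astype(float)
mf,mg=comp(f,(330,190)),comp(g,(290,240))
print(mf.sum(),mg.sum())
# plate centre vs pinion unknown: fit rect centre
def pl(x,y,a):
    c,s=np.cos(a),np.sin(a)
    return np.array([(x+c*u-s*v,y+s*u+c*v,z) for z in(12,) for u,v in((125,95),(-125,95),(-125,-95),(125,-95))])
p0=ray(f,[[347.7,219]],12)[0]; print('p0',p0)
for nm,D in(('top',((f,mf),)),('scene',((g,mg),)),('both',((f,mf),(g,mg)))):
    def cost(p): return sum(np.sum((render(q,pl(*p),(0,0,640,400))-m)**2) for q,m in D)
    r=minimize(cost,[p0[0],p0[1],.06],method='Nelder-Mead',options=dict(initial_simplex=np.array([[p0[0],p0[1],.06],[p0[0]+8,p0[1],.06],[p0[0],p0[1]+8,.06],[p0[0],p0[1],.12]]),xatol=.02,fatol=.1))
    print(nm,r.x[:2].round(1),np.degrees(r.x[2]).round(2),r.fun)
E
python3 plate.py
```

```text
5467.0 4176.0
p0 [545.44269427 -16.9042492   12.        ]
top [546.2 -12.5] 3.26 33.21307189542483
scene [548.7 -14.9] 3.17 55.70725105728566
both [546.8 -13.6] 3.12 142.50329873125722
```

```bash
sed -i 's/(h\[...,2\]>50)).astype(np.uint8)/(h[...,2]>22)).astype(np.uint8)/; s/(h\[...,0\]>100)&(h\[...,0\]<125)&(h\[...,1\]>130)/(h[...,0]>100)\&(h[...,0]<128)\&(h[...,1]>120)/' h.py; python3 - <<'E'
from h import *
g=grab('scene'); f=grab('top')
print(g['img'][168:186,340].tolist()); 
im=np.vstack([cv2.resize(bluemask(g)[130:220,290:430]*255,None,fx=4,fy=4,interpolation=0)]); cv2.imwrite('pics/bm.png',im)
E
python3 gears.py
```

```text
[[88, 92, 155], [40, 66, 127], [43, 47, 74], [43, 46, 69], [40, 50, 83], [50, 87, 173], [41, 67, 130], [42, 45, 68], [38, 43, 70], [40, 45, 73], [43, 49, 76], [41, 46, 74], [37, 43, 74], [106, 107, 107], [147, 141, 126], [203, 207, 201], [189, 192, 187], [118, 115, 107]]
[206.  181.5] 52 [([655.4, 444.6], np.float64(6.6), np.float64(442.0)), ([528.4, 528.2], np.float64(34.0), np.float64(0.9)), ([645.1, 439.8], np.float64(33.0), np.float64(558.3))] toothphase 12.9 diff0 -15.9 diff90 2.1
[274.2 192.9] 100 [([624.3, 198.6], np.float64(0.1), np.float64(4.9)), ([610.9, 209.8], np.float64(40.7), np.float64(57.0)), ([623.0, 199.1], np.float64(40.3), np.float64(80.2))] toothphase 2.6 diff0 1.6 diff90 -16.4
[235.7 196.3] 102 [([617.2, 312.6], np.float64(88.7), np.float64(9.6)), ([612.6, 316.2], np.float64(38.2), np.float64(47.1)), ([615.9, 313.7], np.float64(38.5), np.float64(68.5))] toothphase 30.0 diff0 8.4 diff90 -9.6
[232.4 226.5] 109 [([527.7, 320.7], np.float64(40.0), np.float64(4.8)), ([525.6, 319.3], np.float64(39.9), np.float64(21.0)), ([526.6, 319.8], np.float64(39.8), np.float64(28.9))] toothphase 19.7 diff0 -15.9 diff90 2.1
[269.5 229.4] 92 [([517.2, 212.3], np.float64(44.4), np.float64(3.8)), ([514.2, 211.7], np.float64(44.7), np.float64(33.9)), ([516.3, 211.4], np.float64(43.8), np.float64(40.8))] toothphase 8.0 diff0 -0.3 diff90 17.7
[273.3 259.8] 91 [([429.7, 201.2], np.float64(49.6), np.float64(3.9)), ([414.1, 213.8], np.float64(47.4), np.float64(49.3)), ([428.7, 201.4], np.float64(47.9), np.float64(58.0))] toothphase 30.5 diff0 17.4 diff90 -0.6
[231.8 262.1] 105 [([425.3, 320.1], np.float64(83.4), np.float64(6.5)), ([406.6, 335.2], np.float64(45.5), np.float64(48.9)), ([424.5, 321.0], np.float64(73.3), np.float64(73.6))] toothphase 7.3 diff0 11.9 diff90 -6.1
```

View pics/bm.png

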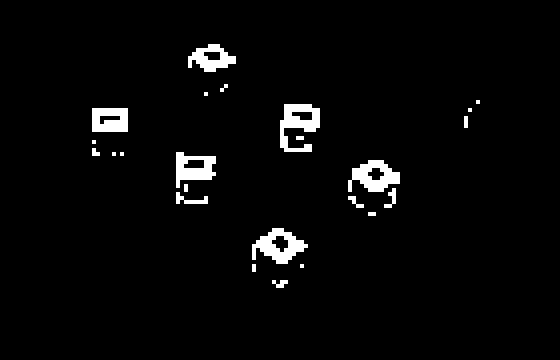

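```bash
python3 - <<'E'
s=open('h.py').read()
i=s.index('    h=hsv(f).astype(int); return ((h[...,0]>100)'); j=s.index('\n',i)
s=s[:i]+"    im=f['img'].astype(int); return ((im[...,2]-im[...,0]>20)&(im[...,2]>im[...,1])).astype(np.uint8)"+s[j:]
open('h.py','w').write(s)
s=open('gears.py').read().replace("m[:, :205]=0","m[:, :212]=0"); open('gears.py','w').write(s)
E
python3 - <<'E'
from h import *
g=grab('scene'); f=grab('top')
im=np.vstack([cv2.resize(bluemask(g)[130:220,290:430]*255,None,fx=4,fy=4,interpolation=0)]); cv2.imwrite('pics/bm2.png',im)
E
python3 gears.py
```

```text
[274.  192.8] 111 [([625.0, 199.3], np.float64(3.3), np.float64(2.2)), ([621.4, 198.4], np.float64(5.6), np.float64(2.8)), ([623.2, 198.8], np.float64(5.6), np.float64(9.8))] toothphase 2.6 diff0 3.0 diff90 -15.0
[235.8 196.2] 111 [([617.3, 312.4], np.float64(85.9), np.float64(8.0)), ([614.3, 311.2], np.float64(1.7), np.float64(3.6)), ([616.0, 311.6], np.float64(83.4), np.float64(16.0))] toothphase 30.8 diff0 16.6 diff90 -1.4
[232.4 226.3] 117 [([527.6, 321.1], np.float64(38.8), np.float64(3.5)), ([526.1, 319.4], np.float64(39.6), np.float64(2.0)), ([527.0, 320.2], np.float64(38.8), np.float64(8.3))] toothphase 19.7 diff0 -16.9 diff90 1.1
[269.  229.4] 109 [([517.5, 213.7], np.float64(44.3), np.float64(0.7)), ([514.6, 212.8], np.float64(43.5), np.float64(2.2)), ([516.1, 212.7], np.float64(43.5), np.float64(6.9))] toothphase 7.9 diff0 -0.4 diff90 17.6
[273. 260.] 106 [([429.3, 202.2], np.float64(48.0), np.float64(1.1)), ([428.1, 200.9], np.float64(48.1), np.float64(4.0)), ([428.7, 201.5], np.float64(47.9), np.float64(7.1))] toothphase 30.5 diff0 17.4 diff90 -0.6
[231.9 262.1] 116 [([425.3, 320.1], np.float64(80.4), np.float64(3.7)), ([422.5, 319.7], np.float64(68.4), np.float64(3.4)), ([424.4, 320.0], np.float64(76.2), np.float64(9.2))] toothphase 7.7 diff0 14.5 diff90 -3.5
```

View pics/bm2.png

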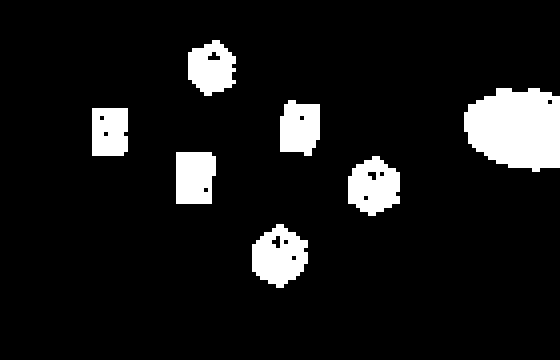

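```bash
cat > pin.py <<'E'
from h import *
def dark(q):
    # non-yellow inside the plate: yellow has r,g >> b
    im=q['img'].astype(float); return np.clip(1-(im[...,1]-im[...,2]-20)/70.,0,1)
def gearmask(q,x,y,a,z0,z1,box,n=10,ro=35,rr=24.0,w=6):
    x0,y0,x1,y1=box; im=np.zeros(((y1-y0)*SS,(x1-x0)*SS),np.uint8)
    def fill(P):
        p=(proj(q,P)-[x0,y0]+.5)*SS
        cv2.fillConvexPoly(im,np.round(cv2.convexHull(p.astype(np.float32))*16).astype(np.int32),255,shift=4)
    t=np.linspace(0,2*np.pi,40)
    fill(np.vstack([np.c_[x+rr*np.cos(t),y+rr*np.sin(t),np.full(40,z)] for z in(z0,z1)]))
    for k in range(n):
        b=a+k*2*np.pi/n; c,s=np.cos(b),np.sin(b)
        fill(np.array([(x+c*u-s*v,y+s*u+c*v,z) for z in(z0,z1) for u in(10,ro) for v in(-w/2,w/2)]))
    return cv2.resize(im,(x1-x0,y1-y0),interpolation=cv2.INTER_AREA)/255.
def fitpin(frames,x,y,z0=12.5,z1=28):
    D=[]
    for q in frames:
        c=proj(q,[[x,y,20]])[0].astype(int); box=(c[0]-14,c[1]-13,c[0]+15,c[1]+13)
        D.append((q,box,dark(q)[box[1]:box[3],box[0]:box[2]]))
    best=None
    for a in np.radians(np.arange(0,36,6)):
      for rr in (20,):
        def cost(p): return sum(np.sum((gearmask(q,p[0],p[1],p[2],z0,z1,b,rr=p[3])-m)**2) for q,b,m in D)
        r=minimize(cost,[x,y,a,rr],method='Nelder-Mead',options=dict(initial_simplex=np.array([[x,y,a,rr],[x+4,y,a,rr],[x,y+4,a,rr],[x,y,a+.1,rr],[x,y,a,rr+3]]),xatol=.02,fatol=.01,maxiter=300))
        if best is None or r.fun<best.fun: best=r
    return best
if __name__=='__main__':
    f=grab('top'); g=grab('scene')
    x,y=ray(f,[[346.7,213]],20)[0][:2]
    for F in((f,),(g,),(f,g)):
        r=fitpin(F,x,y); print(r.x[:2].round(1),(np.degrees(r.x[2])%36).round(2),r.x[3].round(1),r.fun.round(1))
E
python3 pin.py
```

```text
[561.6 -12.7] 15.52 20.9 19.7
[560.1 -12.7] 15.39 19.7 54.1
[561.  -12.6] 15.41 21.0 78.1
```

```bash
cat > shafts.py <<'E'
from h import *
from pin import dark
f=grab('top'); g=grab('scene')
def cyl(x,y,r,z0,z1,taper=0):
    t=np.linspace(0,2*np.pi,24,endpoint=False); Q=[]
    for z,rr in((z0,r),(z1-taper,r),(z1,r*.6 if taper else r)): Q.append(np.c_[x+rr*np.cos(t),y+rr*np.sin(t),np.full(24,z)])
    return np.vstack(Q)
def fit(frames,x,y,r,z0,z1,taper,W):
    D=[]
    for q in frames:
        c=proj(q,[[x,y,(z0+z1)/2]])[0].round().astype(int); box=(c[0]-W,c[1]-W,c[0]+W+1,c[1]+W+1)
        D.append((q,box,dark(q)[box[1]:box[3],box[0]:box[2]]))
    cost=lambda p:sum(np.sum((render(q,cyl(p[0],p[1],r,z0,z1,taper),b)-m)**2) for q,b,m in D)
    rr=minimize(cost,[x,y],method='Nelder-Mead',options=dict(initial_simplex=np.array([[x,y],[x+4,y],[x,y+4]]),xatol=.02,fatol=.01)); return rr.x,rr.fun
px,py,yaw=561,-12.6,np.radians(3.1)
for ang in(0,120,240):
    a=yaw+np.radians(ang); X,Y=px+60*np.cos(a),py+60*np.sin(a)
    print(ang,np.round([X,Y],1),[ (np.round(v,1).tolist(),round(c,1)) for v,c in (fit(F,X,Y,6.5,12,44,6,6) for F in((f,),(g,),(f,g)))], proj(f,[[X,Y,44]]).round(1),proj(g,[[X,Y,44]]).round(1))
# gray bin
for q in(f,g): 
    r=cams.silhouettes(q,'scrap_bin')[0]; print(r['centre'],r['conf']); 
    cn,_=cv2.findContours(r['region'].astype(np.uint8),cv2.RETR_EXTERNAL,cv2.CHAIN_APPROX_NONE); c=max(cn,key=cv2.contourArea)
    mm=np.zeros((400,640)); cv2.drawContours(mm,[cv2.convexHull(c)],-1,1,-1)
    def P(x,y,a):
        c_,s_=np.cos(a),np.sin(a); return np.array([(x+c_*u-s_*v,y+s_*u+c_*v,z) for z in(0,55) for u,v in((105,85),(-105,85),(-105,-85),(105,-85))])
    best=None
    c0=ray(q,r['centre'],20)[0]
    for a in np.radians([-20,-10,0,10,20]):
        rr=minimize(lambda p:np.sum((render(q,P(*p),(0,0,640,400))-mm)**2),[c0[0],c0[1],a],method='Nelder-Mead',options=dict(initial_simplex=np.array([[c0[0],c0[1],a],[c0[0]+9,c0[1],a],[c0[0],c0[1]+9,a],[c0[0],c0[1],a+.1]])))
        if best is None or rr.fun<best.fun: best=rr
    print('bin',best.x[:2].round(1),np.degrees(best.x[2]).round(1),best.fun)
# nut red mark
for q in(f,g):
    h=q['img'].astype(int); m=(h[...,0]-h[...,1]>70)&(h[...,0]-h[...,2]>70)
    c=proj(q,[[456,-18,62]])[0]; yy,xx=np.where(m); k=np.hypot(xx-c[0],yy-c[1])<9; print('nut proj',c.round(1)); 
    w=(h[...,0]-h[...,1])[yy[k],xx[k]]; 
    mpx=[np.average(xx[k],weights=w),np.average(yy[k],weights=w)]; print(k.sum(),mpx, ray(q,mpx,62)[0].round(1))
print(env.state()['time_s'])
save(f,'nutt',(335,235,365,262),20);save(g,'nuts',(255,180,285,210),20)
E
python3 shafts.py
```

```text
0 [620.9  -9.4] [([618.8, -7.9], np.float64(18.3)), ([623.0, -11.2], np.float64(19.4)), ([621.8, -10.2], np.float64(42.4))] [[345.  192.1]] [[307.2 223.3]]
120 [528.2  37.7] [([526.7, 39.4], np.float64(23.3)), ([530.7, 34.3], np.float64(10.7)), ([529.1, 35.6], np.float64(34.2))] [[329.5 224.2]] [[298.4 198.5]]
240 [533.9 -66.1] [([533.8, -64.3], np.float64(22.7)), ([536.1, -68.4], np.float64(10.4)), ([535.3, -67.8], np.float64(36.0))] [[365.6 221.6]] [[271.9 216.2]]
[470.3, 246.3] 0.73
bin [ 459.1 -361.7] 2.0 73.89702422145328
[168.7, 260.1] 0.81
bin [ 457.6 -362.2] 2.0 54.924044598231454
nut proj [350. 249.]
5 [np.float64(350.59375), np.float64(245.23090277777777)] [466.5 -20.1  62. ]
nut proj [267.9 190. ]
5 [np.float64(269.539629005059), np.float64(191.78246205733558)] [465.3 -19.3  62. ]
2.0
```

```bash
cat >> h.py <<'E'
from scipy.spatial.transform import Rotation as Ro
def tooly(s=None):
    s=s or env.state(); R=Ro.from_euler('xyz',s['ee_rot'],degrees=True).as_matrix(); 
    return np.degrees(np.arctan2(R[1,1],R[0,1])), R[:,0]
E
python3 - <<'E'
from h import *
s=env.state(); print(tooly(s),s['qpos'].round(1),s['ee_pos'].round(1),s['gripper_width'])
E
```

```text
(np.float64(75.74737797859949), array([ 4.88589859e-05,  1.12630198e-04, -9.99999992e-01])) [74.6 18.3 89.6 -0.  72.  -1.1] [141.6 557.3 225. ] 91.59479845907526
```

View pics/nutt.png

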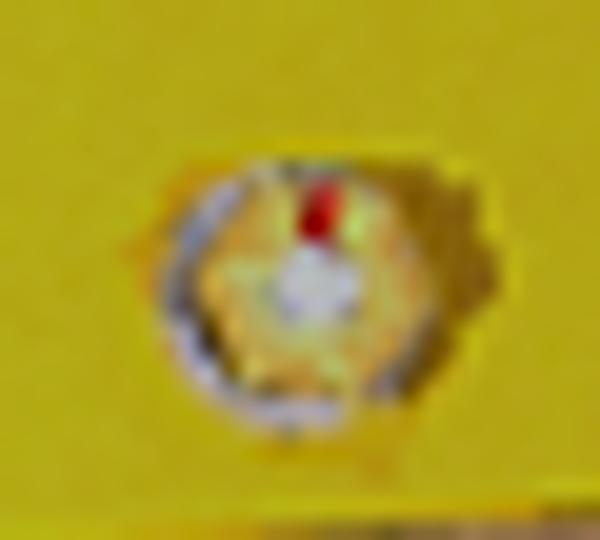

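View pics/nuts.png

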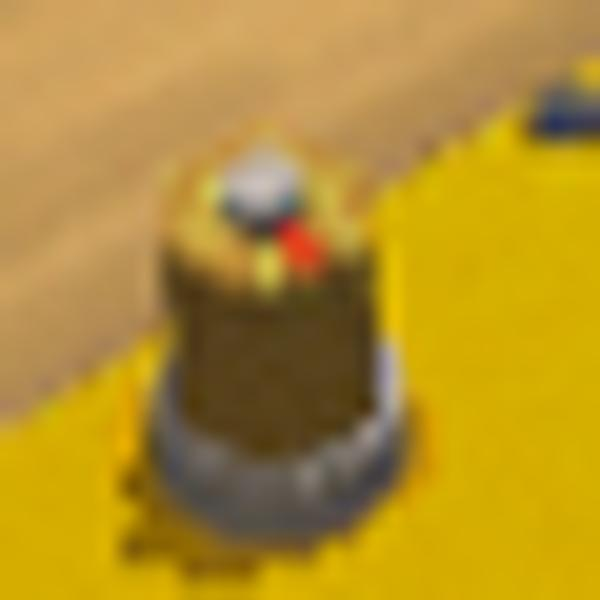

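Call:
arm_command(
  deltas=[
    [0.6,[287,-356,0],-0.484],
    [0.6,[287,-356,0],-0.484],
    [0.6,[287,-356,0],-0.484],
    [0.6,[287,-356,0],-0.484],
    [0.6,[287,-356,0],-0.484],
    [0.6,[287,-356,0],-0.484],
    [0.6,[287,-356,0],-0.484],
    [0.6,[287,-356,0],-0.484],
    [0.6,[287,-356,0],-0.484],
    [0.6,[287,-356,0],-0.484],
    [0.6,[287,-356,-60],-0.484],
    [0.6,[287,-356,-110],-0.484],
    [0.6,[287,-356,-110],-0.484],
  ],
  grip_force=30,
)

```text
time_s: 3.3
ee_pos: [424.6, 200.0, 110.8]
ee_rot: [-116.2, 89.4, -158.1]
force: [-0.5, -0.4, 0.9]
gripper_width: 54.6
```

```bash
python3 - <<'E'
from h import *
s=env.state(); print(tooly(s)[0],s['ee_pos'].round(1),s['gripper_width'],s['time_s'])
f=grab('top');g=grab('scene');save(f,'a1',(180,150,340,300),4);save(g,'a2',(250,60,450,230),4)
E
```

```text
48.01334432293043 [424.6 200.  110.8] 54.61785388008033 3.3
```

View pics/a2.png

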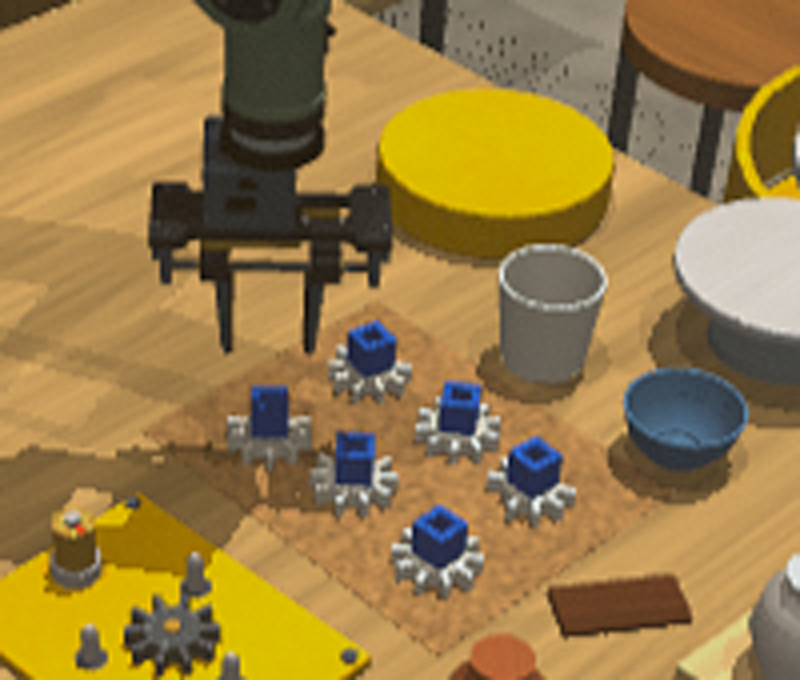

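Call:
arm_command(
  deltas=[
    [0.6,[0,0,-40],0],
    [0.6,[0,0,-70],0],
    [0.6,[0,0,-83],0],
    [0.6,[0,0,-83],0],
    [0.6,[0,0,-83],0],
    [0.28,[0,0,-83],0],
    [0.2,[0,0,-83],0],
    [0.2,[0,0,-83],0],
    [0.2,[0,0,-83],0],
    [0.2,[0,0,-83],0],
  ],
)

```text
time_s: 4.4
ee_pos: [428.9, 201.4, 32.6]
ee_rot: [71.1, 89.9, 29.1]
force: [-0.5, 0.2, 5.8]
gripper_width: 29.9
```

```bash
python3 - <<'E'
from h import *
s=env.state(); print(tooly(s)[0],s['ee_pos'].round(1),s['gripper_width'],s['force'].round(1))
f=grab('top');g=grab('scene')
for q in ((f,),(g,)):
    r=fithub(q,s['ee_pos'][0],s['ee_pos'][1]); print(r[0][:2].round(1),np.degrees(r[0][2])%90,r[1])
save(g,'a3',(250,60,450,230),4)
E
```

```text
48.009110999550934 [428.9 201.4  32.6] 29.86438741227814 [-0.5  0.2  5.8]
[488.  111.3] 67.63564534927923 3.358494091109321
[429.1 200. ] 48.20320017332487 3.252514927681478
```

View pics/a3.png

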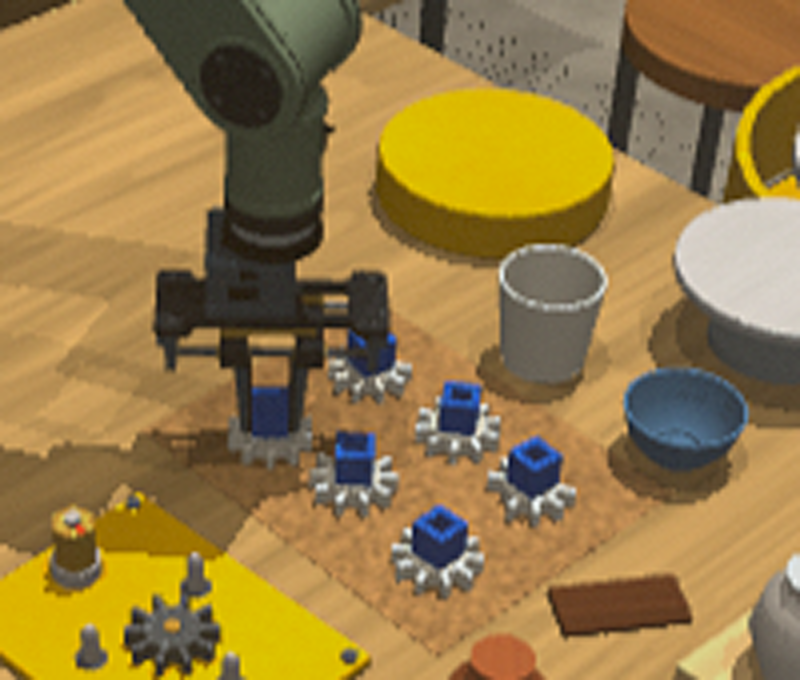

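Call:
arm_command(
  deltas=[
    [0.2,[0,0,20],0],
    [0.2,[0,0,60],0],
    [0.2,[0,0,110],0],
    [0.2,[-25,-601,110],0],
    [0.2,[-25,-601,110],0],
    [0.2,[-25,-601,110],0],
    [0.2,[-25,-601,110],0],
    [0.2,[-25,-601,110],0],
    [0.2,[-25,-601,110],0],
    [0.2,[-25,-601,110],0],
    [0.2,[-25,-601,110],0],
    [0.2,[-25,-601,110],0],
    [0.2,[-25,-601,110],0],
    [0.2,[-25,-601,110],0],
    [0.2,[-25,-601,110],0],
    [0.2,[-25,-601,110],0],
    [0.2,[-25,-601,110],0],
    [0.2,[-25,-601,110],0],
  ],
)

```text
time_s: 6.3
ee_pos: [403.2, -398.5, 141.4]
ee_rot: [163.3, 89.9, 121.3]
force: [-0.2, 0.4, -0.7]
gripper_width: 29.5
```

```bash
python3 - <<'E'
from h import *
s=env.state(); print(tooly(s)[0],s['ee_pos'].round(1),s['gripper_width'],s['force'].round(1))
g=grab('scene');save(g,'a4',(60,100,460,320),2)
E
```

```text
48.02897475253462 [ 403.2 -398.5  141.4] 29.48103147179709 [-0.2  0.4 -0.7]
```

View pics/a4.png

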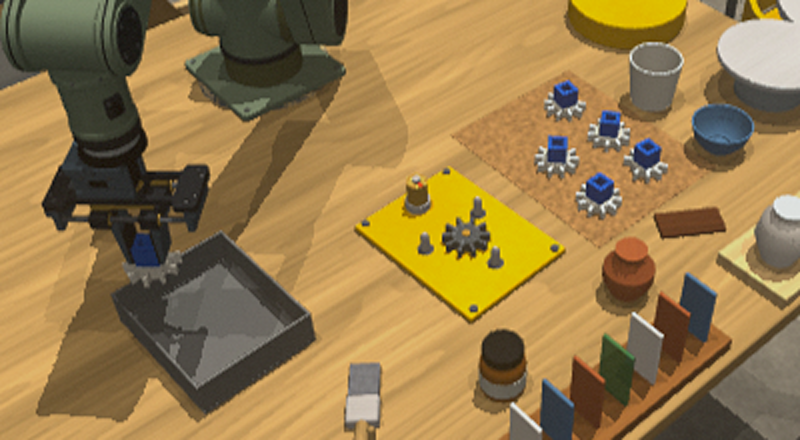

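Call:
arm_command(
  deltas=[
    [0.2,[0,0,-40],0],
    [0.2,[0,0,-80],0],
    [0.2,[0,0,-102],0],
    [0.2,[0,0,-102],0],
    [0.5,[0,0,-102],0],
    [0.5,[0,0,-102],0],
    [0.5,[0,0,-102],0],
    [0.5,[0,0,-80],0],
    [0.5,[0,0,-30],0],
    [0.5,[0,0,0],0],
  ],
)

```text
time_s: 7.35
ee_pos: [404.5, -400.6, 145.8]
ee_rot: [-2.7, 89.7, -44.7]
force: [0.0, -0.9, 0.2]
gripper_width: 45.5
```

```bash
python3 - <<'E'
from h import *
s=env.state(); print(tooly(s)[0],s['ee_pos'].round(1),s['gripper_width'],s['force'].round(1))
g=grab('scene');save(g,'a5',(60,100,460,320),2)
E
python3 gears.py
```

```text
48.013178815526764 [ 404.5 -400.6  145.8] 45.49878118316441 [ 0.  -0.9  0.2]
[274.  192.9] 112 [([624.5, 199.4], np.float64(3.3), np.float64(2.1)), ([622.0, 197.9], np.float64(5.3), np.float64(2.4)), ([623.1, 198.7], np.float64(5.8), np.float64(8.8))] toothphase 2.5 diff0 -14.8 diff90 3.2
[235.8 196.2] 115 [([617.3, 312.6], np.float64(85.8), np.float64(7.3)), ([614.3, 311.2], np.float64(3.8), np.float64(3.5)), ([615.8, 311.0], np.float64(82.7), np.float64(14.8))] toothphase 31.3 diff0 -2.6 diff90 15.4
[232.4 226.3] 117 [([527.6, 321.1], np.float64(38.8), np.float64(3.5)), ([526.1, 319.4], np.float64(39.6), np.float64(2.0)), ([527.0, 320.2], np.float64(38.8), np.float64(8.3))] toothphase 19.5 diff0 -16.7 diff90 1.3
[269.  229.4] 109 [([517.5, 213.7], np.float64(44.3), np.float64(0.7)), ([514.6, 212.8], np.float64(43.5), np.float64(2.2)), ([516.1, 212.7], np.float64(43.5), np.float64(6.9))] toothphase 8.1 diff0 -0.6 diff90 17.4
[231.9 262.1] 117 [([425.3, 320.2], np.float64(80.3), np.float64(3.9)), ([422.5, 319.8], np.float64(68.7), np.float64(3.3)), ([424.5, 320.0], np.float64(76.8), np.float64(9.2))] toothphase 7.6 diff0 15.1 diff90 -2.9
```

View pics/a5.png

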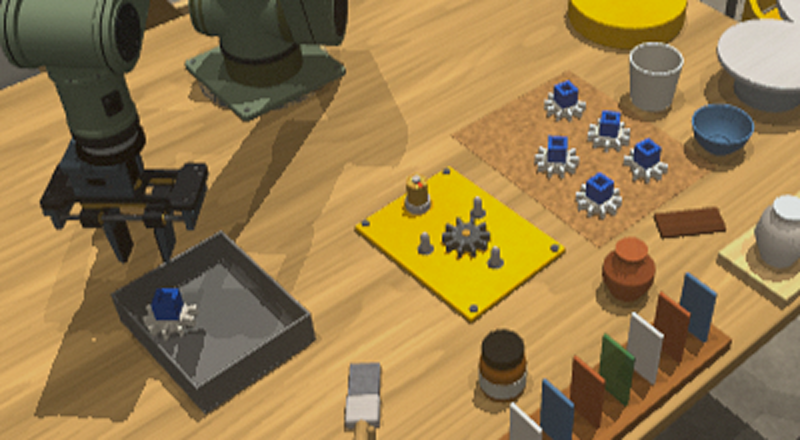

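Call:
arm_command(
  deltas=[
    [0.6,[21,720,0],0.54],
    [0.6,[21,720,0],0.54],
    [0.6,[21,720,0],0.54],
    [0.6,[21,720,0],0.54],
    [0.6,[21,720,0],0.54],
    [0.6,[21,720,0],0.54],
    [0.6,[21,720,0],0.54],
    [0.6,[21,720,0],0.54],
    [0.6,[21,720,0],0.54],
    [0.6,[21,720,0],0.54],
    [0.6,[21,720,0],0.54],
    [0.6,[21,720,0],0.54],
    [0.6,[21,720,0],0.54],
    [0.6,[21,720,0],0.54],
    [0.6,[21,720,0],0.54],
    [0.6,[21,720,0],0.54],
    [0.6,[21,720,0],0.54],
    [0.6,[21,720,-40],0.54],
    [0.6,[21,720,-40],0.54],
  ],
)

```text
time_s: 9.4
ee_pos: [421.5, 316.5, 98.2]
ee_rot: [-131.7, 89.4, -142.9]
force: [-0.7, -0.8, -0.3]
gripper_width: 54.9
```

Call:
arm_command(
  deltas=[
    [0.6,[0,0,-30],0],
    [0.6,[0,0,-60],0],
    [0.6,[0,0,-70],0],
    [0.6,[0,0,-70],0],
    [0.6,[0,0,-70],0],
    [0.28,[0,0,-70],0],
    [0.2,[0,0,-70],0],
    [0.2,[0,0,-70],0],
    [0.2,[0,0,-70],0],
    [0.2,[0,0,-70],0],
  ],
)

```text
time_s: 10.4
ee_pos: [424.7, 320.4, 32.6]
ee_rot: [37.2, 90.0, 26.2]
force: [-1.2, -0.5, 5.0]
gripper_width: 29.9
```

Call:
arm_command(
  deltas=[
    [0.2,[0,0,20],0],
    [0.2,[0,0,60],0],
    [0.2,[0,0,110],0],
    [0.2,[89,-718,110],0],
    [0.2,[89,-718,110],0],
    [0.2,[89,-718,110],0],
    [0.2,[89,-718,110],0],
    [0.2,[89,-718,110],0],
    [0.2,[89,-718,110],0],
    [0.2,[89,-718,110],0],
    [0.2,[89,-718,110],0],
    [0.2,[89,-718,110],0],
    [0.2,[89,-718,110],0],
    [0.2,[89,-718,110],0],
    [0.2,[89,-718,110],0],
    [0.2,[89,-718,110],0],
    [0.2,[89,-718,110],0],
    [0.2,[89,-718,110],0],
    [0.2,[89,-718,110],0],
    [0.2,[89,-718,110],0],
  ],
)

```text
time_s: 12.4
ee_pos: [513.1, -397.3, 141.0]
ee_rot: [135.6, 89.9, 124.5]
force: [-0.9, 0.4, -1.3]
gripper_width: 30.0
```

Call:
arm_command(
  deltas=[
    [0.2,[0,0,-40],0],
    [0.2,[0,0,-80],0],
    [0.2,[0,0,-102],0],
    [0.2,[0,0,-102],0],
    [0.5,[0,0,-102],0],
    [0.5,[0,0,-102],0],
    [0.5,[0,0,-102],0],
    [0.5,[0,0,-80],0],
    [0.5,[0,0,-30],0],
    [0.5,[0,0,0],0],
  ],
)

```text
time_s: 13.4
ee_pos: [514.6, -398.4, 145.9]
ee_rot: [-26.0, 89.7, -37.1]
force: [0.6, -0.5, 0.0]
gripper_width: 45.6
```

```bash
python3 - <<'E'
from h import *
s=env.state(); print(tooly(s)[0],s['ee_pos'].round(1),s['gripper_width'],s['force'].round(1))
g=grab('scene');save(g,'a6',(60,100,460,320),2)
E
python3 gears.py
```

```text
78.95464543859354 [ 514.6 -398.4  145.9] 45.56872753860987 [ 0.6 -0.5  0. ]
[274.1 192.8] 114 [([624.7, 199.4], np.float64(0.3), np.float64(1.8)), ([622.3, 198.2], np.float64(6.4), np.float64(2.2)), ([623.6, 198.4], np.float64(5.1), np.float64(8.1))] toothphase 2.4 diff0 -15.3 diff90 2.7
[235.9 196.1] 118 [([617.2, 311.6], np.float64(82.5), np.float64(4.9)), ([614.6, 310.9], np.float64(1.5), np.float64(3.6)), ([615.9, 310.9], np.float64(82.8), np.float64(12.0))] toothphase 31.0 diff0 15.8 diff90 -2.2
[232.4 226.4] 118 [([527.7, 321.1], np.float64(38.9), np.float64(3.0)), ([526.1, 319.2], np.float64(38.7), np.float64(2.0)), ([527.0, 320.3], np.float64(38.9), np.float64(7.7))] toothphase 19.7 diff0 -16.7 diff90 1.3
[269.  229.4] 109 [([517.5, 213.7], np.float64(44.3), np.float64(0.7)), ([514.6, 212.8], np.float64(43.5), np.float64(2.2)), ([516.1, 212.7], np.float64(43.5), np.float64(6.9))] toothphase 8.1 diff0 -0.6 diff90 17.4
```

View pics/a6.png

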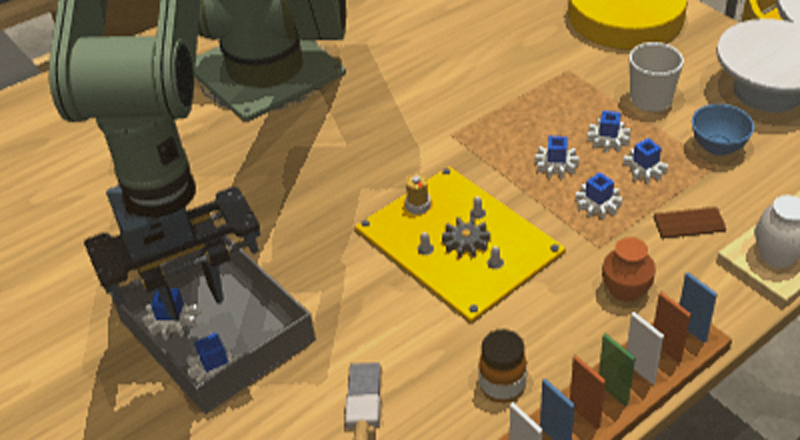

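Call:
arm_command(
  deltas=[
    [0.6,[102,709,0],0.09],
    [0.6,[102,709,0],0.09],
    [0.6,[102,709,0],0.09],
    [0.6,[102,709,0],0.09],
    [0.6,[102,709,0],0.09],
    [0.6,[102,709,0],0.09],
    [0.6,[102,709,0],0.09],
    [0.6,[102,709,0],0.09],
    [0.6,[102,709,0],0.09],
    [0.6,[102,709,0],0.09],
    [0.6,[102,709,0],0.09],
    [0.6,[102,709,0],0.09],
    [0.6,[102,709,0],0.09],
    [0.6,[102,709,0],0.09],
    [0.6,[102,709,0],0.09],
    [0.6,[102,709,0],0.09],
    [0.6,[102,709,0],0.09],
    [0.6,[102,709,-40],0.09],
    [0.6,[102,709,-40],0.09],
  ],
)

```text
time_s: 15.45
ee_pos: [612.3, 307.4, 97.2]
ee_rot: [-145.9, 89.4, -151.9]
force: [-1.0, -0.5, -0.5]
gripper_width: 54.9
```

Call:
arm_command(
  deltas=[
    [0.6,[0,0,-30],0],
    [0.6,[0,0,-60],0],
    [0.6,[0,0,-70],0],
    [0.6,[0,0,-70],0],
    [0.6,[0,0,-70],0],
    [0.28,[0,0,-70],0],
    [0.2,[0,0,-70],0],
    [0.2,[0,0,-70],0],
    [0.2,[0,0,-70],0],
    [0.2,[0,0,-70],0],
  ],
)

```text
time_s: 16.45
ee_pos: [615.8, 311.4, 32.8]
ee_rot: [23.9, 89.9, 18.0]
force: [-1.6, -1.3, 4.8]
gripper_width: 29.6
```

Call:
arm_command(
  deltas=[
    [0.2,[0,0,20],0],
    [0.2,[0,0,60],0],
    [0.2,[0,0,110],0],
    [0.2,[-159,-633,110],0],
    [0.2,[-159,-633,110],0],
    [0.2,[-159,-633,110],0],
    [0.2,[-159,-633,110],0],
    [0.2,[-159,-633,110],0],
    [0.2,[-159,-633,110],0],
    [0.2,[-159,-633,110],0],
    [0.2,[-159,-633,110],0],
    [0.2,[-159,-633,110],0],
    [0.2,[-159,-633,110],0],
    [0.2,[-159,-633,110],0],
    [0.2,[-159,-633,110],0],
    [0.2,[-159,-633,110],0],
    [0.2,[-159,-633,110],0],
    [0.2,[-159,-633,110],0],
    [0.2,[-159,-633,110],0],
    [0.2,[-159,-633,110],0],
  ],
)

```text
time_s: 18.45
ee_pos: [456.9, -320.1, 141.9]
ee_rot: [118.1, 90.0, 112.3]
force: [-0.6, -0.3, -1.1]
gripper_width: 29.7
```

Call:
arm_command(
  deltas=[
    [0.2,[0,0,-40],0],
    [0.2,[0,0,-80],0],
    [0.2,[0,0,-102],0],
    [0.2,[0,0,-102],0],
    [0.5,[0,0,-102],0],
    [0.5,[0,0,-102],0],
    [0.5,[0,0,-102],0],
    [0.5,[0,0,-80],0],
    [0.5,[0,0,-30],0],
    [0.5,[0,0,0],0],
  ],
)

```text
time_s: 19.45
ee_pos: [457.6, -322.4, 145.7]
ee_rot: [-29.1, 89.7, -35.0]
force: [0.5, -0.6, 0.7]
gripper_width: 45.5
```

```bash
python3 - <<'E'
from h import *
s=env.state(); print(tooly(s)[0],s['ee_pos'].round(1),s['gripper_width'],s['force'].round(1))
g=grab('scene');save(g,'a7',(60,100,460,320),2)
E
python3 gears.py; python3 pin.py; python3 shafts.py; python3 plate.py
```

```text
84.11290187155188 [ 457.6 -322.4  145.7] 45.46203724749347 [ 0.5 -0.6  0.7]
[274.  192.8] 111 [([625.0, 199.3], np.float64(3.3), np.float64(2.2)), ([622.0, 197.9], np.float64(5.3), np.float64(2.3)), ([623.2, 198.8], np.float64(5.6), np.float64(9.2))] toothphase 2.6 diff0 3.0 diff90 -15.0
[232.4 226.3] 117 [([527.6, 321.1], np.float64(38.8), np.float64(3.5)), ([526.1, 319.2], np.float64(38.7), np.float64(2.4)), ([527.0, 319.7], np.float64(38.9), np.float64(8.9))] toothphase 19.4 diff0 -16.5 diff90 1.5
[269.  229.4] 109 [([517.5, 213.7], np.float64(44.3), np.float64(0.7)), ([514.6, 212.8], np.float64(43.5), np.float64(2.2)), ([516.1, 212.7], np.float64(43.5), np.float64(6.9))] toothphase 8.0 diff0 -0.5 diff90 17.5
[561.7 -12.7] 15.53 20.7 21.7
[559.8 -12.5] 15.47 19.5 55.5
[561.  -12.6] 15.38 20.4 81.2
0 [620.9  -9.4] [([618.8, -7.9], np.float64(17.9)), ([623.1, -11.2], np.float64(19.1)), ([621.8, -10.2], np.float64(42.0))] [[345.  192.1]] [[307.2 223.3]]
120 [528.2  37.7] [([526.7, 39.4], np.float64(22.6)), ([529.9, 35.0], np.float64(10.3)), ([529.1, 35.6], np.float64(33.3))] [[329.5 224.2]] [[298.4 198.5]]
240 [533.9 -66.1] [([533.8, -64.3], np.float64(22.3)), ([536.7, -68.5], np.float64(10.3)), ([535.3, -67.6], np.float64(35.3))] [[365.6 221.6]] [[271.9 216.2]]
[448.6, 239.0] 0.61
bin [ 459.7 -358.9] 2.0 1037.1007458669742
[166.3, 263.5] 0.77
bin [ 458.5 -362.2] 2.4 124.56172241445599
nut proj [350. 249.]
5 [np.float64(350.5944625407166), np.float64(245.23127035830618)] [466.5 -20.1  62. ]
nut proj [267.9 190. ]
6 [np.float64(269.4841498559078), np.float64(191.9077809798271)] [465.6 -19.8  62. ]
19.9
5463.0 4178.0
p0 [545.44269427 -16.9042492   12.        ]
top [546.1 -12.7] 3.19 31.871972318339097
scene [547.7 -15.5] 2.95 56.91492502883507
both [546.5 -13.4] 3.17 148.02752787389466
```

View pics/a7.png

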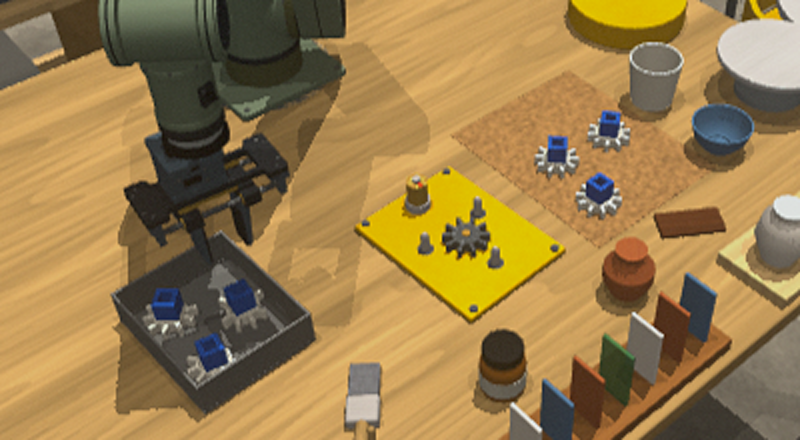

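Call:
arm_command(
  deltas=[
    [0.6,[60,535,0],-0.7],
    [0.6,[60,535,0],-0.7],
    [0.6,[60,535,0],-0.7],
    [0.6,[60,535,0],-0.7],
    [0.6,[60,535,0],-0.7],
    [0.6,[60,535,0],-0.7],
    [0.6,[60,535,0],-0.7],
    [0.6,[60,535,0],-0.7],
    [0.6,[60,535,0],-0.7],
    [0.6,[60,535,0],-0.7],
    [0.6,[60,535,0],-0.7],
    [0.6,[60,535,0],-0.7],
    [0.6,[60,535,0],-0.7],
    [0.6,[60,535,0],-0.7],
    [0.6,[60,535,-40],-0.7],
    [0.6,[60,535,-40],-0.7],
    [0.6,[60,535,-40],-0.7],
  ],
)

```text
time_s: 21.7
ee_pos: [516.1, 211.6, 101.9]
ee_rot: [-108.3, 89.9, -154.5]
force: [0.6, 0.4, 0.7]
gripper_width: 54.6
```

Call:
arm_command(
  deltas=[
    [0.6,[0,0,-30],0],
    [0.6,[0,0,-60],0],
    [0.6,[0,0,-70],0],
    [0.6,[0,0,-70],0],
    [0.6,[0,0,-70],0],
    [0.28,[0,0,-70],0],
    [0.2,[0,0,-70],0],
    [0.2,[0,0,-70],0],
    [0.2,[0,0,-70],0],
    [0.2,[0,0,-70],0],
  ],
)

```text
time_s: 22.7
ee_pos: [516.7, 213.3, 32.6]
ee_rot: [57.8, 90.0, 11.8]
force: [-1.4, -1.0, 5.5]
gripper_width: 29.7
```

```bash
python3 - <<'E'
from h import *
s=env.state(); print(tooly(s)[0],s['ee_pos'].round(2),s['gripper_width'],s['force'].round(1),s['torque'].round(2))
E
```

```text
44.0119641694756 [516.7  213.33  32.6 ] 29.664330413062657 [-1.4 -1.   5.5] [-0.25  0.22 -0.  ]
```

Call:
arm_command(
  deltas=[
    [0.2,[0,0,20],0],
    [0.2,[0,0,60],0],
    [0.2,[0,0,80],0],
    [0.2,[104.3,-222.7,80],0.016],
    [0.2,[104.3,-222.7,80],0.016],
    [0.2,[104.3,-222.7,80],0.016],
    [0.2,[104.3,-222.7,80],0.016],
    [0.2,[104.3,-222.7,80],0.016],
    [0.2,[104.3,-222.7,80],0.016],
    [0.2,[104.3,-222.7,60],0.016],
    [0.2,[104.3,-222.7,55],0.016],
    [0.2,[104.3,-222.7,55],0.016],
    [0.2,[104.3,-222.7,55],0.016],
    [0.2,[104.3,-222.7,55],0.016],
  ],
)

```text
time_s: 24.1
ee_pos: [621.3, -8.8, 87.8]
ee_rot: [47.2, 89.9, 2.1]
force: [-0.4, 0.7, -1.4]
gripper_width: 29.9
```

```bash
cat > held.py <<'E'
from h import *
s=env.state(); print(tooly(s)[0].round(2),s['ee_pos'].round(2),s['gripper_width'].round(1),s['force'].round(1),s['torque'].round(2))
f=grab('top');g=grab('scene')
z0=s['ee_pos'][2]-32
r=fithub((g,),s['ee_pos'][0],s['ee_pos'][1],z0); print('scene hub',r[0][:2].round(1),(np.degrees(r[0][2])%90).round(1),r[1].round(1))
import sys
save(g,sys.argv[1],(230,140,350,260),6)
save(f,sys.argv[1]+'t',(300,160,400,280),5)
E
python3 held.py b1; python3 pin.py
```

```text
[547.6 -49.1] 0.06 97.7 25.9
[565.2  -4.6] 32.87 24.9 127.0
[581.1  -1.1] 6.83 56.1 184.4Traceback (most recent call last):
  File "held.py", line 2, in <module>
    s=env.state(); print(tooly(s)[0].round(2),s['ee_pos'].round(2),s['gripper_width'].round(1),s['force'].round(1),s['torque'].round(2))
                                                                   ^^^^^^^^^^^^^^^^^^^^^^^^
AttributeError: 'float' object has no attribute 'round'
```

```bash
sed -i "s/s\['gripper_width'\].round(1)/round(s['gripper_width'],1)/; s/r\[1\].round(1)/r[1]/" held.py; python3 held.py b1
```

```text
44.96 [621.24  -8.98  87.73] 29.9 [ 0.3  0.4 -1.7] [-0.08 -0.04 -0.02]
scene hub [621.9 -10.7] 48.0 5.94061965955121
```

View pics/b1.png

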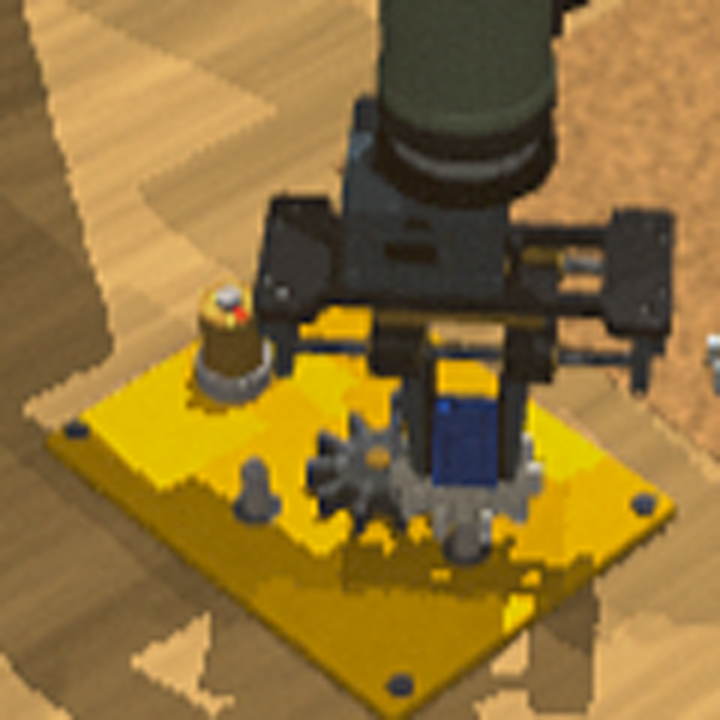

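View pics/b1t.png

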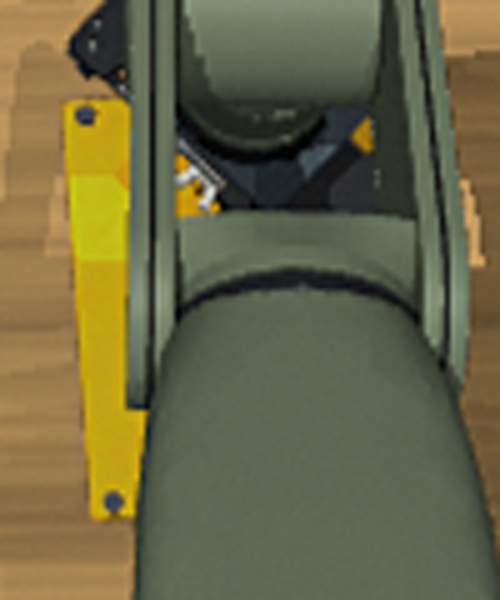

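Call:
arm_command(
  deltas=[
    [0.2,[0,0,-5],0],
    [0.2,[0,0,-10],0],
    [0.2,[0,0,-13],0],
    [0.2,[0,0,-15],0],
    [0.2,[0,0,-15],0],
  ],
)

```text
time_s: 24.8
ee_pos: [620.6, -9.4, 71.4]
ee_rot: [-142.9, 89.9, 172.0]
force: [0.3, -0.1, -0.6]
gripper_width: 29.6
```

Call:
arm_command(
  deltas=[
    [0.2,[0,0,-4],0],
    [0.2,[0,0,-8],0],
    [0.2,[0,0,-10],0],
    [0.2,[0,0,-13],0],
    [0.2,[0,0,-15],0],
    [0.2,[0,0,-15],0],
  ],
)

```text
time_s: 25.4
ee_pos: [620.7, -9.4, 56.6]
ee_rot: [-141.9, 90.0, 173.0]
force: [-0.5, 0.4, -0.6]
gripper_width: 29.6
```

Call:
arm_command(
  deltas=[
    [0.2,[0,0,-4],0],
    [0.2,[0,0,-8],0],
    [0.2,[0,0,-12],0],
    [0.2,[0,0,-14],0],
    [0.2,[0,0,-14],0],
    [0.2,[0,0,-14],0],
  ],
)

```text
time_s: 26.0
ee_pos: [620.9, -9.4, 44.5]
ee_rot: [46.9, 90.0, 1.8]
force: [-2.5, 0.8, 8.9]
gripper_width: 29.9
```

Call:
arm_command(
  deltas=[
    [0.5,[0,0,0],0],
    [0.5,[0,0,0],0],
    [0.5,[0,0,0],0],
    [0.5,[0,0,20],0],
    [0.5,[0,0,60],0],
    [0.5,[0,0,100],0],
    [0.5,[2.3,208.2,100],-0.71],
    [0.5,[2.3,208.2,100],-0.71],
    [0.5,[2.3,208.2,100],-0.71],
    [0.6,[2.3,208.2,100],-0.71],
    [0.6,[2.3,208.2,100],-0.71],
    [0.6,[2.3,208.2,100],-0.71],
    [0.6,[2.3,208.2,100],-0.71],
  ],
)

```text
time_s: 27.3
ee_pos: [622.9, 198.3, 142.5]
ee_rot: [-40.9, 89.9, -126.5]
force: [-0.6, -1.0, -0.8]
gripper_width: 54.8
```

```bash
python3 - <<'E'
from h import *
s=env.state(); print(tooly(s)[0],s['ee_pos'].round(2))
f=grab('top');g=grab('scene');save(g,'b3',(230,100,400,260),4.7);save(f,'b3t',(205,160,405,280),4)
for p in((620.9,-9.4,12),):
  for q in((f,),(g,)):
    r=fithub(q,p[0],p[1],p[2]); print(r[0][:2].round(1),np.degrees(r[0][2])%90,r[1])
E
python3 pin.py
```

```text
4.435237115950064 [622.94 198.28 142.48]
[622.6  -9.6] 47.395674016280395 3.302375112041183
[620.8 -10.2] 48.31103332826045 3.215327379961598
[561.4 -12.2] 15.06 21.3 65.1
[561.  -12.4] 15.73 21.9 101.5
[561.1 -12.3] 15.39 21.0 169.0
```

View pics/b3.png

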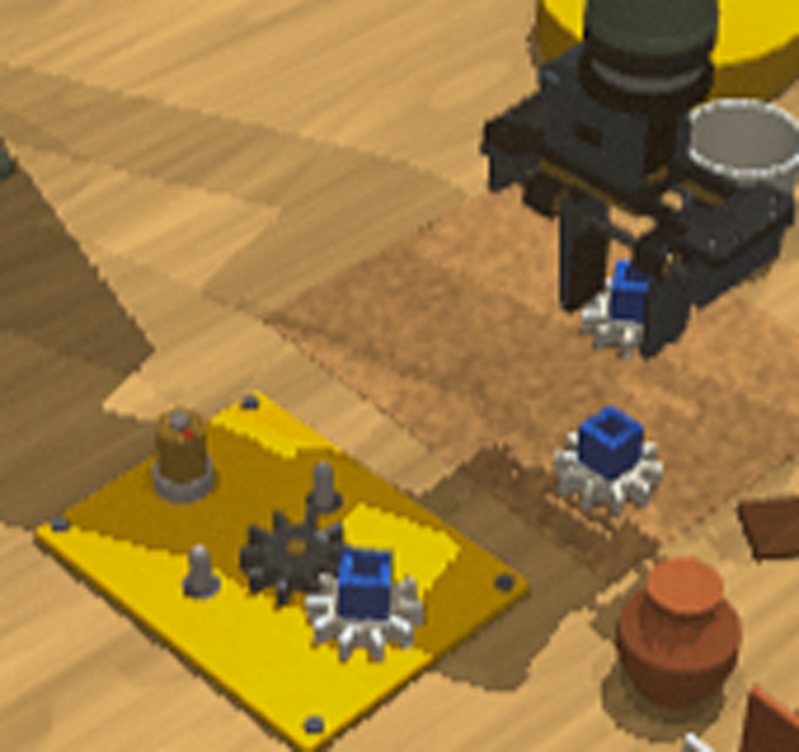

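View pics/b3t.png

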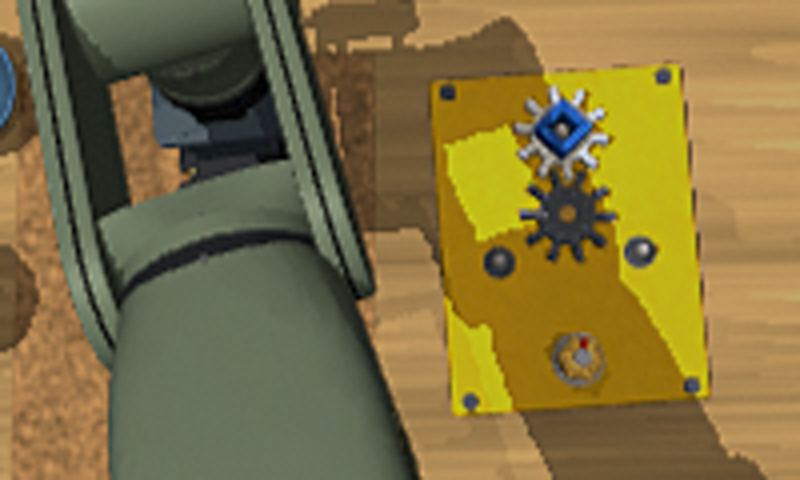

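Call:
arm_command(
  deltas=[
    [0.6,[0,0,-40],0],
    [0.6,[0,0,-80],0],
    [0.6,[0,0,-105],0],
    [0.6,[0,0,-111],0],
    [0.6,[0,0,-111],0],
    [0.6,[0,0,-111],0],
    [0.28,[0,0,-111],0],
    [0.2,[0,0,-111],0],
    [0.2,[0,0,-111],0],
    [0.2,[0,0,-111],0],
    [0.2,[0,0,-111],0],
  ],
)

```text
time_s: 28.6
ee_pos: [623.3, 198.9, 32.8]
ee_rot: [99.8, 90.0, 14.1]
force: [-0.9, -0.1, 4.6]
gripper_width: 30.2
```

```bash
python3 - <<'E'
from h import *
s=env.state(); print(tooly(s)[0],s['ee_pos'].round(2))
g=grab('scene');f=grab('top');save(g,'b4',(280,100,440,240),4.7)
E
python3 pin.py
```

```text
4.2454519226124345 [623.34 198.91  32.79]
[561.2 -12.1] 15.13 21.2 67.0
[560.9 -12.4] 15.73 21.6 105.2
[561.1 -12.3] 15.33 21.0 174.0
```

View pics/b4.png

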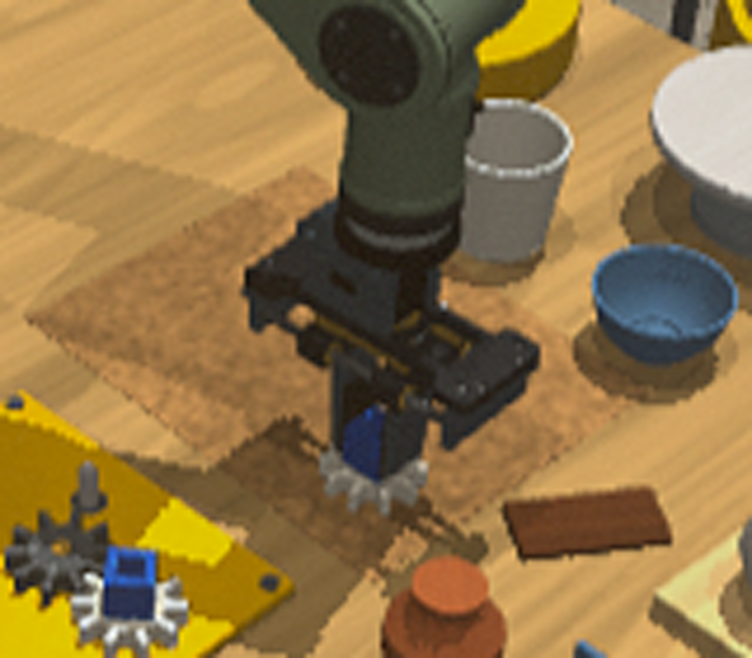

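Call:
arm_command(
  deltas=[
    [0.2,[0,0,20],0],
    [0.2,[0,0,60],0],
    [0.2,[0,0,80],0],
    [0.2,[-95,-161.1,80],-0.128],
    [0.2,[-95,-161.1,80],-0.128],
    [0.2,[-95,-161.1,80],-0.128],
    [0.2,[-95,-161.1,80],-0.128],
    [0.2,[-95,-161.1,80],-0.128],
    [0.2,[-95,-161.1,65],-0.128],
    [0.2,[-95,-161.1,55],-0.128],
    [0.2,[-95,-161.1,55],-0.128],
    [0.2,[-95,-161.1,55],-0.128],
    [0.2,[-95,-161.1,55],-0.128],
  ],
)

```text
time_s: 30.1
ee_pos: [528.7, 38.2, 87.2]
ee_rot: [98.7, 90.0, 5.6]
force: [-0.0, 0.4, -0.6]
gripper_width: 29.8
```

```bash
python3 held.py b5
```

```text
-3.05 [528.73  38.19  87.19] 29.8 [-0.   0.4 -0.6] [-0.11  0.02 -0.01]
scene hub [522.3  27.6] 50.2 64.37003275972172
```

View pics/b5.png

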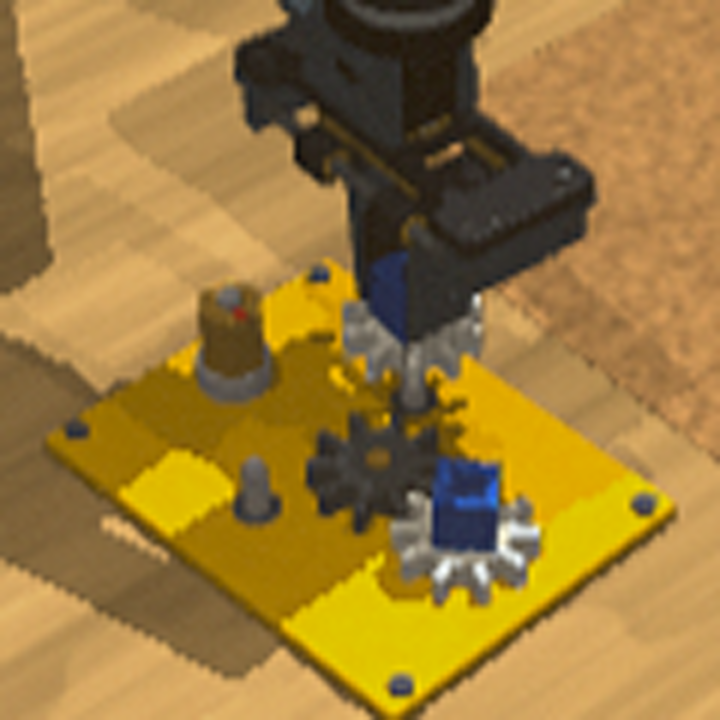

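Call:
arm_command(
  deltas=[
    [0.2,[0,0,-5],0],
    [0.2,[0,0,-10],0],
    [0.2,[0,0,-13],0],
    [0.2,[0,0,-16],0],
    [0.2,[0,0,-16],0],
  ],
)

```text
time_s: 30.7
ee_pos: [527.8, 37.6, 70.4]
ee_rot: [-82.3, 89.9, -175.4]
force: [-0.7, 0.4, -1.6]
gripper_width: 30.2
```

Call:
arm_command(
  deltas=[
    [0.2,[0,0,-4],0],
    [0.2,[0,0,-7],0],
    [0.2,[0,0,-9],0],
    [0.2,[0,0,-11],0],
    [0.2,[0,0,-14],0],
    [0.2,[0,0,-14],0],
  ],
)

```text
time_s: 31.3
ee_pos: [527.9, 37.7, 56.6]
ee_rot: [-83.6, 90.0, -176.7]
force: [0.4, -0.7, -0.7]
gripper_width: 29.6
```

Call:
arm_command(
  deltas=[
    [0.2,[0,0,-4],0],
    [0.2,[0,0,-8],0],
    [0.2,[0,0,-12],0],
    [0.2,[0,0,-14],0],
    [0.2,[0,0,-14],0],
    [0.2,[0,0,-14],0],
  ],
)

```text
time_s: 31.9
ee_pos: [528.2, 37.7, 44.6]
ee_rot: [102.1, 90.0, 9.0]
force: [-3.6, 0.1, 12.9]
gripper_width: 29.9
```

Call:
arm_command(
  deltas=[
    [0.5,[0,0,0],0],
    [0.5,[0,0,0],0],
    [0.5,[0,0,0],0],
    [0.5,[0,0,20],0],
    [0.5,[0,0,60],0],
    [0.5,[0,0,100],0],
    [0.5,[-1.2,282.5,100],0.725],
    [0.5,[-1.2,282.5,100],0.725],
    [0.5,[-1.2,282.5,100],0.725],
    [0.6,[-1.2,282.5,100],0.725],
    [0.6,[-1.2,282.5,100],0.725],
    [0.6,[-1.2,282.5,100],0.725],
    [0.6,[-1.2,282.5,100],0.725],
    [0.6,[-1.2,282.5,100],0.725],
    [0.6,[-1.2,282.5,100],0.725],
  ],
)

```text
time_s: 33.4
ee_pos: [526.8, 319.1, 142.6]
ee_rot: [-78.5, 89.9, -130.1]
force: [-0.3, -0.3, 0.6]
gripper_width: 54.7
```

```bash
python3 - <<'E'
from h import *
s=env.state(); print(tooly(s)[0],s['ee_pos'].round(2))
f=grab('top');g=grab('scene');save(g,'b6',(230,100,400,260),4.7);save(f,'b6t',(205,160,405,280),4)
for p in((527,320.2,0),(620.9,-9.4,12),(528.2,37.7,12)):
  for q in((f,),(g,)):
    r=fithub(q,p[0],p[1],p[2]); print(r[0][:2].round(1),np.degrees(r[0][2])%90,r[1])
E
python3 pin.py
```

```text
38.40509928615861 [526.82 319.12 142.58]
[627.  262.9] 7.597174827760043 0.5298896515537251
[525.7 318.9] 39.67707850168254 2.190437468537228
[623.2  -9.2] 44.9160170588372 3.8236025361018195
[619.9 -10.1] 47.89676626265034 2.5723156251017354
[530.  37.] 88.75670798705296 2.1883823430744935
[527.7  37. ] 86.75855052646521 2.684629662610481
[561.1 -12.3] 15.37 20.7 122.3
[566.9   8.9] 25.49 51.0 70.0
[561.1 -12.3] 15.38 21.0 314.9
```

View pics/b6.png

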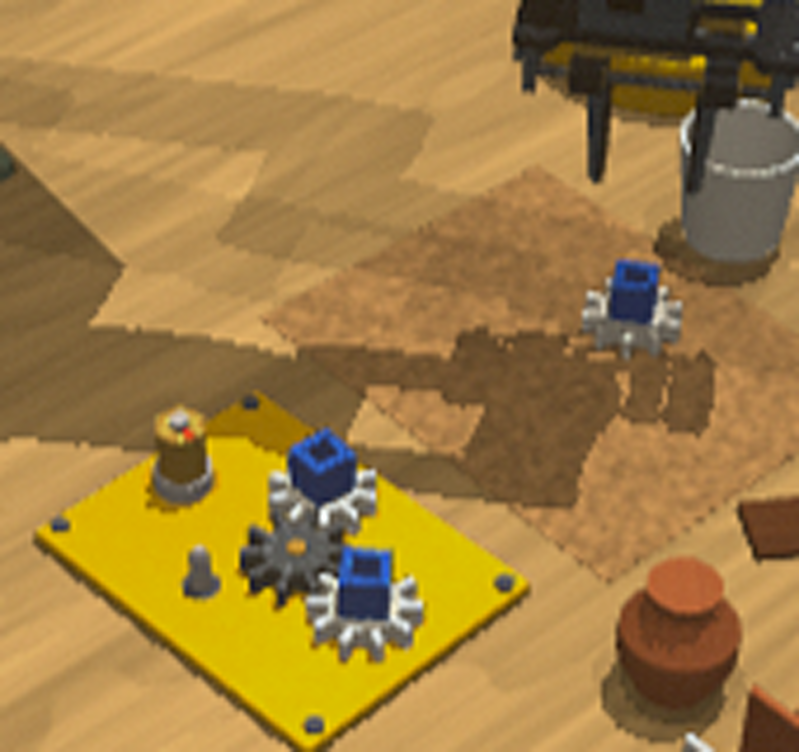

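View pics/b6t.png

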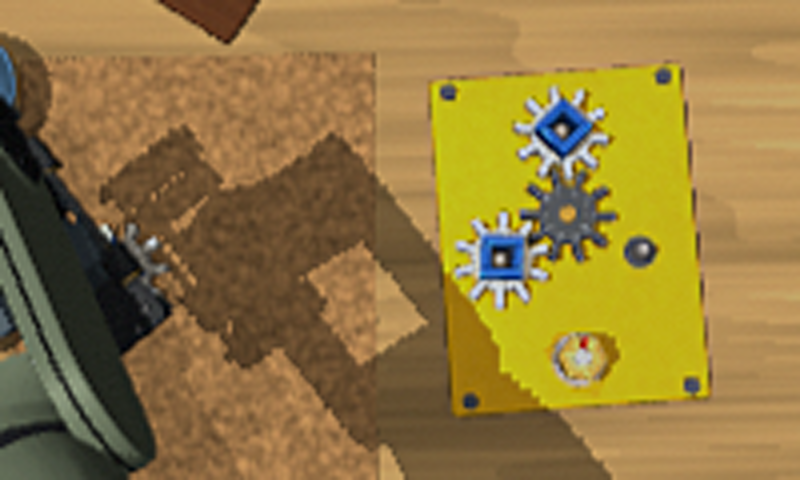

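Call:
arm_command(
  deltas=[
    [0.6,[0,0,-40],0],
    [0.6,[0,0,-80],0],
    [0.6,[0,0,-105],0],
    [0.6,[0,0,-111],0],
    [0.6,[0,0,-111],0],
    [0.6,[0,0,-111],0],
    [0.28,[0,0,-111],0],
    [0.2,[0,0,-111],0],
    [0.2,[0,0,-111],0],
    [0.2,[0,0,-111],0],
    [0.2,[0,0,-111],0],
  ],
)

```text
time_s: 34.7
ee_pos: [527.2, 320.3, 32.7]
ee_rot: [78.6, 89.9, 27.0]
force: [-1.0, -1.2, 4.2]
gripper_width: 30.3
```

Call:
arm_command(
  deltas=[
    [0.2,[0,0,20],0],
    [0.2,[0,0,60],0],
    [0.2,[0,0,100],0],
    [0.2,[6.9,-386.3,100],0.008],
    [0.2,[6.9,-386.3,100],0.008],
    [0.2,[6.9,-386.3,100],0.008],
    [0.2,[6.9,-386.3,100],0.008],
    [0.2,[6.9,-386.3,100],0.008],
    [0.2,[6.9,-386.3,100],0.008],
    [0.2,[6.9,-386.3,100],0.008],
    [0.2,[6.9,-386.3,100],0.008],
    [0.2,[6.9,-386.3,100],0.008],
    [0.2,[6.9,-386.3,100],0.008],
    [0.2,[6.9,-386.3,70],0.008],
    [0.2,[6.9,-386.3,55],0.008],
    [0.2,[6.9,-386.3,55],0.008],
    [0.2,[6.9,-386.3,55],0.008],
    [0.2,[6.9,-386.3,55],0.008],
  ],
)

```text
time_s: 36.5
ee_pos: [534.8, -65.4, 88.0]
ee_rot: [48.1, 89.9, -3.0]
force: [-0.3, -0.7, 0.2]
gripper_width: 29.7
```

```bash
python3 held.py b7
```

```text
38.97 [534.75 -65.43  87.97] 29.7 [-0.3 -0.7  0.2] [-0.05 -0.02 -0.01]
scene hub [533.4 -69.5] 53.9 13.899138762686725
```

View pics/b7.png

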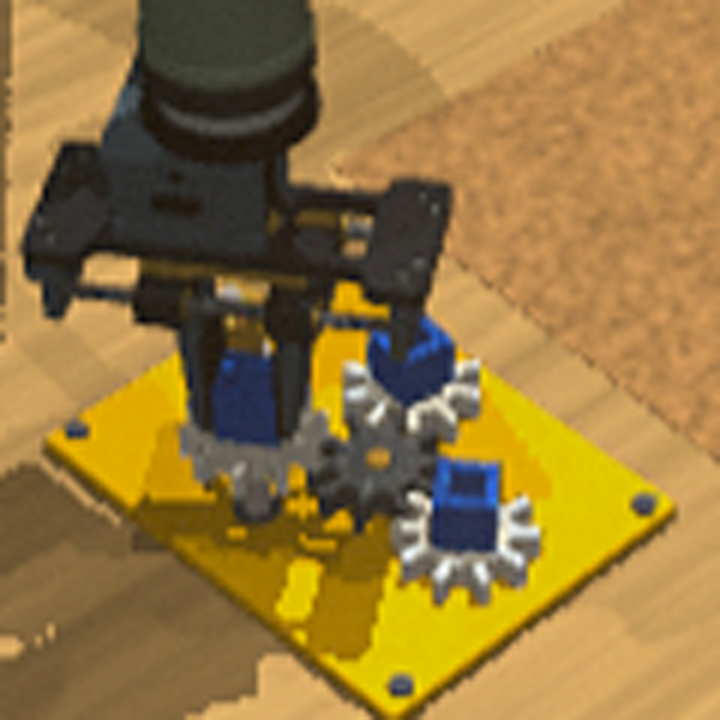

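Call:
arm_command(
  deltas=[
    [0.2,[0,0,-5],0],
    [0.2,[0,0,-10],0],
    [0.2,[0,0,-13],0],
    [0.2,[0,0,-16],0],
    [0.2,[0,0,-16],0],
  ],
)

```text
time_s: 37.1
ee_pos: [533.5, -66.1, 70.4]
ee_rot: [-140.6, 89.9, 168.3]
force: [-0.1, 0.1, -1.2]
gripper_width: 29.8
```

Call:
arm_command(
  deltas=[
    [0.2,[0,0,-4],0],
    [0.2,[0,0,-7],0],
    [0.2,[0,0,-9],0],
    [0.2,[0,0,-11],0],
    [0.2,[0,0,-14],0],
    [0.2,[0,0,-14],0],
  ],
)

```text
time_s: 37.7
ee_pos: [533.6, -66.0, 56.6]
ee_rot: [-141.7, 90.0, 167.2]
force: [-0.6, 0.2, -0.7]
gripper_width: 29.9
```

Call:
arm_command(
  deltas=[
    [0.2,[0,0,-4],0],
    [0.2,[0,0,-8],0],
    [0.2,[0,0,-12],0],
    [0.2,[0,0,-14],0],
    [0.2,[0,0,-14],0],
    [0.2,[0,0,-14],0],
  ],
)

```text
time_s: 38.3
ee_pos: [533.9, -66.1, 44.6]
ee_rot: [53.2, 90.0, 2.1]
force: [-4.1, 0.3, 12.4]
gripper_width: 30.0
```

Call:
arm_command(
  deltas=[
    [0.5,[0,0,0],0],
    [0.5,[0,0,0],0],
    [0.5,[0,0,0],0],
    [0.5,[0,0,20],0],
    [0.5,[0,0,60],0],
    [0.5,[0,0,100],0],
    [0.5,[-120,330,100],0],
    [0.5,[-120,330,100],0],
    [0.5,[-120,330,100],0],
    [0.5,[-120,330,100],0],
    [0.5,[-120,330,100],0],
    [0.5,[-120,330,100],0],
    [0.5,[-120,330,100],0],
    [0.5,[-120,330,100],0],
    [0.5,[-120,330,100],0],
  ],
)

```text
time_s: 39.8
ee_pos: [413.3, 264.7, 142.6]
ee_rot: [-63.5, 90.0, -114.4]
force: [-0.1, -1.0, 0.6]
gripper_width: 45.7
```

```bash
cat > chk.py <<'E'
from h import *
import sys
s=env.state(); print(tooly(s)[0],s['ee_pos'].round(2),s['time_s'])
f=grab('top');g=grab('scene');save(g,sys.argv[1],(110,150,360,320),3.2);save(f,sys.argv[1]+'t',(300,160,520,300),3.6)
for p in((620.9,-9.4),(528.2,37.7),(533.9,-66.1)):
  for q in((f,),(g,)):
    o=[]
    for z in(12,28):
        r=fithub(q,p[0],p[1],z); o.append((r[0][:2].round(1).tolist(),round(np.degrees(r[0][2])%90,1),round(r[1],1)))
    print(p,o)
E
python3 chk.py c1; python3 pin.py
python3 - <<'E'
from h import *
# nut: fit hexagon edge? print red mark
for n in('top','scene'):
    q=grab(n); h=q['img'].astype(int); d=np.clip(h[...,0]-h[...,1]-50,0,None)*(h[...,0]-h[...,2]>60)
    c=proj(q,[[456.1,-18.4,62]])[0].round().astype(int); w=d[c[1]-8:c[1]+9,c[0]-8:c[0]+9]; yy,xx=np.mgrid[c[1]-8:c[1]+9,c[0]-8:c[0]+9]
    m=[np.sum(w*xx)/w.sum(),np.sum(w*yy)/w.sum()]; print(n,m,ray(q,m,62)[0].round(1), c)
E
```

```text
39.08782268233644 [413.32 264.69 142.62] 39.8
(620.9, -9.4) [([623.2, -9.0], np.float64(44.8), np.float64(4.3)), ([620.4, -8.3], np.float64(44.5), np.float64(4.5))]
(620.9, -9.4) [([619.9, -10.1], np.float64(47.9), np.float64(2.6)), ([631.8, -20.2], np.float64(48.4), np.float64(3.6))]
(528.2, 37.7) [([529.3, 36.8], np.float64(88.6), np.float64(1.2)), ([528.4, 36.9], np.float64(88.6), np.float64(1.2))]
(528.2, 37.7) [([527.1, 36.7], np.float64(85.3), np.float64(3.5)), ([539.6, 26.2], np.float64(81.6), np.float64(5.3))]
(533.9, -66.1) [([536.1, -67.2], np.float64(37.6), np.float64(4.4)), ([534.6, -65.4], np.float64(37.8), np.float64(4.6))]
(533.9, -66.1) [([533.8, -67.3], np.float64(43.7), np.float64(4.2)), ([545.8, -76.4], np.float64(48.5), np.float64(5.8))]
[561.2 -12.3] 15.09 20.6 165.4
[958.  125.5] 24.25 456.6 99.8
[5.615e+02 3.000e-01] 10.26 46.8 392.5
top [np.float64(350.5664893617021), np.float64(245.20744680851064)] [466.6 -20.   62. ] [350 249]
scene [np.float64(269.520202020202), np.float64(191.83333333333334)] [465.5 -19.5  62. ] [268 190]
```

View pics/c1.png

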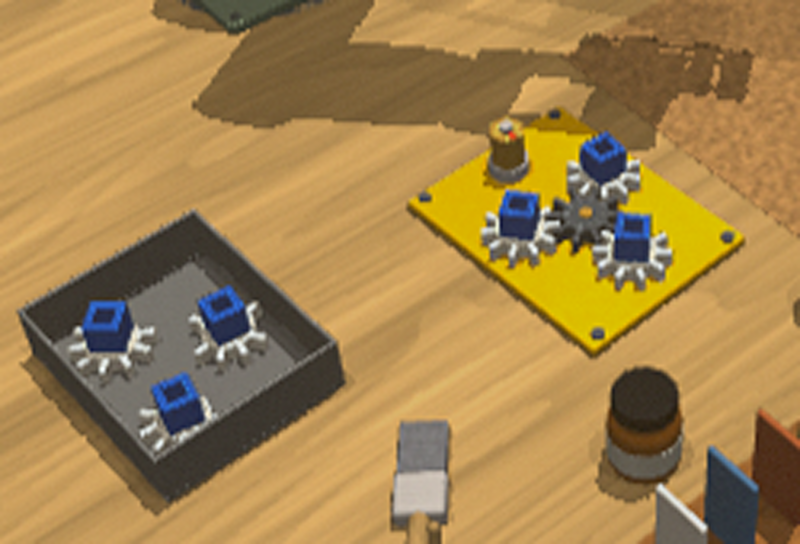

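View pics/c1t.png

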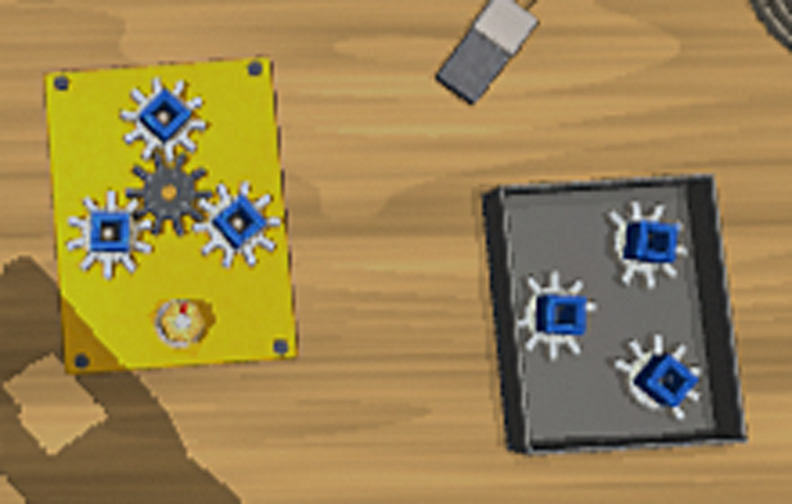

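Call:
arm_command(
  deltas=[
    [0.6,[42.2,-282.3,0],1.274],
    [0.6,[42.2,-282.3,0],1.274],
    [0.6,[42.2,-282.3,0],1.274],
    [0.6,[42.2,-282.3,0],1.274],
    [0.6,[42.2,-282.3,0],1.274],
    [0.6,[42.2,-282.3,0],1.274],
    [0.6,[42.2,-282.3,0],1.274],
    [0.6,[42.2,-282.3,0],1.274],
    [0.6,[42.2,-282.3,0],1.274],
    [0.6,[42.2,-282.3,0],1.274],
    [0.6,[42.2,-282.3,-30],1.274],
    [0.6,[42.2,-282.3,-50],1.274],
    [0.6,[42.2,-282.3,-50],1.274],
    [0.6,[42.2,-282.3,-50],1.274],
  ],
)

```text
time_s: 41.5
ee_pos: [456.2, -19.0, 93.3]
ee_rot: [115.1, 90.0, 137.0]
force: [-0.4, -0.3, -0.1]
gripper_width: 54.5
```

```bash
python3 - <<'E'
from h import *
s=env.state(); print(tooly(s)[0],s['ee_pos'].round(2),s['qpos'].round(1),s['time_s'])
g=grab('scene');save(g,'d1',(210,110,350,250),5)
E
```

```text
111.82756700001786 [456.24 -19.01  93.29] [  -3.8   15.5  115.5    0.    49.  -115.7] 41.5
```

View pics/d1.png

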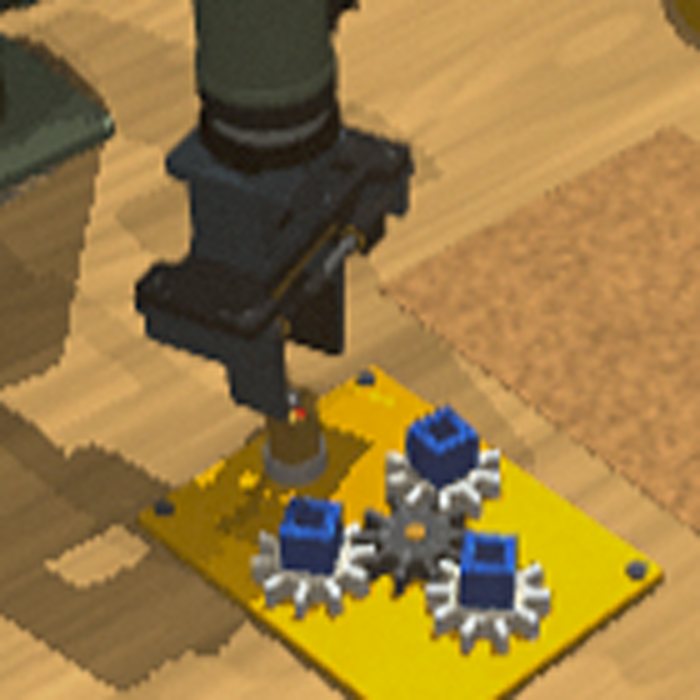

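Call:
arm_command(
  deltas=[
    [0.6,[0,0,-20],0],
    [0.6,[0,0,-40],0],
    [0.6,[0,0,-47],0],
    [0.6,[0,0,-47],0],
    [0.6,[0,0,-47],0],
    [0.3,[0,0,-47],0],
    [0.2,[0,0,-47],0],
    [0.2,[0,0,-47],0],
    [0.2,[0,0,-47],0],
    [0.2,[0,0,-47],0],
  ],
)

```text
time_s: 42.55
ee_pos: [456.2, -18.1, 46.4]
ee_rot: [30.2, 90.0, 52.1]
force: [-0.6, 1.0, 5.1]
gripper_width: 29.5
```

Call:
arm_command(
  deltas=[
    [0.2,[0,0,0],-0.12],
    [0.2,[0,0,0],-0.24],
    [0.2,[0,0,0],-0.36],
    [0.2,[0,0,0],-0.48],
    [0.2,[0,0,0],-0.6],
    [0.2,[0,0,0],-0.72],
    [0.2,[0,0,0],-0.84],
    [0.2,[0,0,0],-0.96],
    [0.2,[0,0,0],-1.08],
    [0.2,[0,0,0],-1.2],
    [0.2,[0,0,0],-1.2],
  ],
)

```text
time_s: 43.65
ee_pos: [456.0, -18.8, 46.4]
ee_rot: [-37.4, 90.0, -84.2]
force: [-1.6, -1.0, 5.3]
gripper_width: 29.7
```

```bash
python3 - <<'E'
from h import *
s=env.state(); print(tooly(s)[0],s['ee_pos'].round(2),s['torque'].round(3),s['force'],s['gripper_width'])
g=grab('scene');save(g,'d2',(210,110,350,250),5)
E
```

```text
43.150170100662564 [456.05 -18.83  46.35] [-0.399  0.315 -0.046] [-1.63136321 -1.04213264  5.32602064] 29.659673941758808
```

View pics/d2.png

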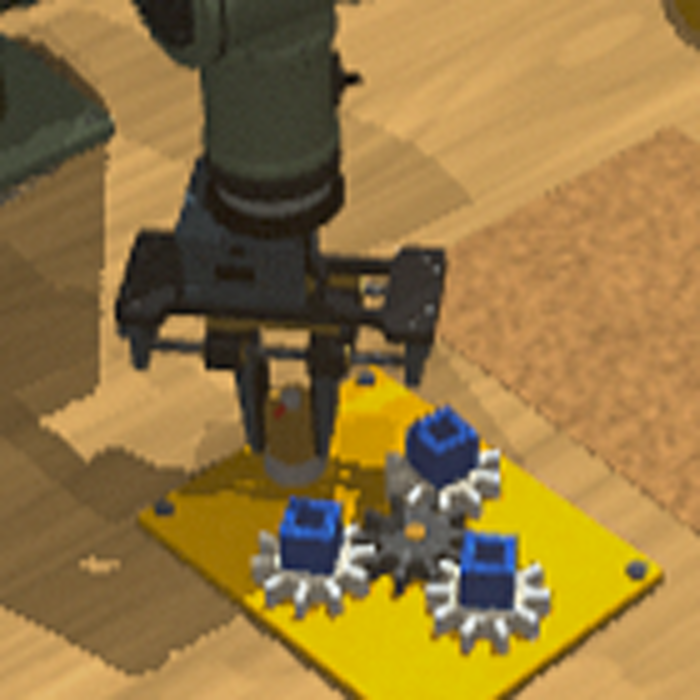

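Call:
arm_command(
  deltas=[
    [0.2,[0,0,0],-0.12],
    [0.2,[0,0,0],-0.24],
    [0.2,[0,0,0],-0.36],
    [0.2,[0,0,0],-0.48],
    [0.2,[0,0,0],-0.6],
    [0.2,[0,0,0],-0.72],
    [0.2,[0,0,0],-0.84],
    [0.2,[0,0,0],-0.96],
    [0.2,[0,0,0],-1.08],
    [0.2,[0,0,0],-1.2],
    [0.2,[0,0,0],-1.32],
    [0.2,[0,0,0],-1.44],
    [0.2,[0,0,0],-1.56],
    [0.2,[0,0,0],-1.68],
    [0.2,[0,0,0],-1.8],
    [0.2,[0,0,0],-1.92],
    [0.2,[0,0,0],-2.04],
    [0.2,[0,0,0],-2.16],
    [0.2,[0,0,0],-2.28],
    [0.2,[0,0,0],-2.28],
  ],
)

```text
time_s: 45.7
ee_pos: [455.0, -18.4, 46.3]
ee_rot: [-0.1, 89.9, -177.6]
force: [-4.2, 0.4, 8.4]
gripper_width: 29.8
```

```bash
cat > d.py <<'E'
from h import *
import sys
s=env.state(); print(tooly(s)[0],s['ee_pos'].round(2),s['qpos'].round(1),s['torque'].round(3),s['force'].round(1),s['gripper_width'])
g=grab('scene');save(g,sys.argv[1],(210,110,350,250),5)
E
python3 d.py d3
```

```text
-87.50077665588569 [454.97 -18.41  46.32] [ -3.8  19.4 118.8  -0.   42.   83.8] [ 0.009  0.786 -0.072] [-4.2  0.4  8.4] 29.77904162603328
```

View pics/d3.png

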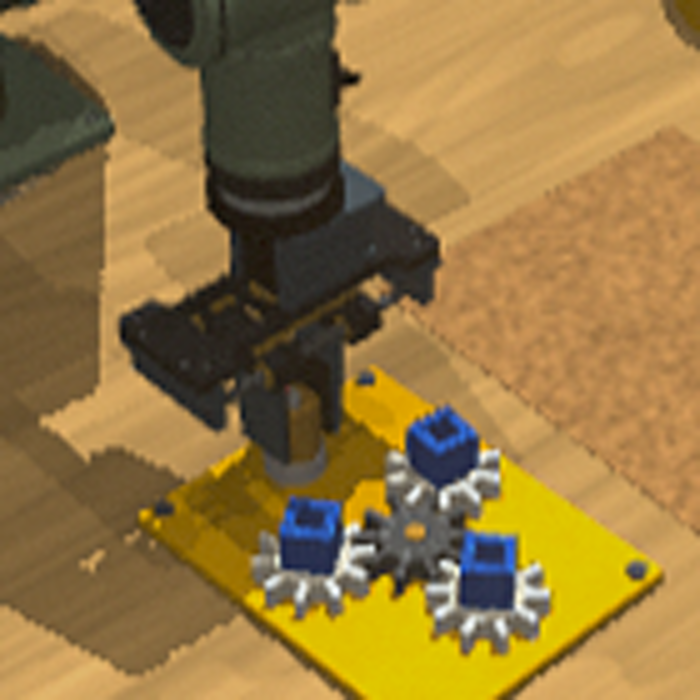

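Call:
arm_command(
  deltas=[
    [0.2,[0,0,0],-0.05],
    [0.2,[0,0,0],-0.1],
    [0.2,[0,0,0],-0.15],
    [0.2,[0,0,0],-0.18],
    [0.2,[0,0,0],-0.2],
    [0.2,[0,0,0],-0.2],
  ],
)

```text
time_s: 46.35
ee_pos: [455.0, -18.3, 46.3]
ee_rot: [5.7, 89.9, 176.8]
force: [-4.0, 0.0, 8.3]
gripper_width: 29.6
```

```bash
python3 d.py d4
```

```text
-98.86865685638521 [454.99 -18.28  46.34] [ -3.7  19.4 118.8  -0.   42.   95.1] [ 0.106  0.774 -0.101] [-4.   0.   8.3] 29.621052813307895
```

Call:
arm_command(
  deltas=[
    [0.2,[0,0,0],-0.04],
    [0.2,[0,0,0],-0.08],
    [0.2,[0,0,0],-0.11],
    [0.2,[0,0,0],-0.13],
    [0.2,[0,0,0],-0.13],
  ],
)

```text
time_s: 46.9
ee_pos: [455.0, -18.2, 46.3]
ee_rot: [16.3, 89.9, -179.9]
force: [-3.5, 0.7, 8.2]
gripper_width: 29.9
```

```bash
python3 d.py d5
```

```text
-106.23149861072346 [454.99 -18.19  46.34] [ -3.7  19.4 118.8  -0.   42.  102.5] [0.281 0.753 0.324] [-3.5  0.7  8.2] 29.856352545263885
```

Call:
arm_command(
  deltas=[
    [0.4,[0,0,0],0],
    [0.5,[0,0,0],0],
    [0.5,[0,0,0],0],
    [0.5,[0,0,0],0],
    [0.5,[0,0,30],0],
    [0.5,[0,0,70],0],
    [0.5,[0,0,110],0],
    [0.5,[-40,290,130],0.6],
    [0.5,[-40,290,130],0.6],
    [0.5,[-40,290,130],0.6],
    [0.5,[-40,290,130],0.6],
    [0.5,[-40,290,130],0.6],
    [0.5,[-40,290,130],0.6],
    [0.5,[-40,290,130],0.6],
    [0.5,[-40,290,130],0.6],
    [0.5,[-40,290,130],0.6],
  ],
)

```text
time_s: 48.55
ee_pos: [415.9, 270.5, 175.6]
ee_rot: [38.2, 89.9, -123.8]
force: [-0.4, -0.6, 0.1]
gripper_width: 45.6
```

```bash
python3 chk.py e1
python3 - <<'E'
from h import *
for n in('top','scene'):
    q=grab(n); h=q['img'].astype(int); d=np.clip(h[...,0]-h[...,1]-50,0,None)*(h[...,0]-h[...,2]>60)
    c=proj(q,[[456.1,-18.4,62]])[0].round().astype(int); w=d[c[1]-8:c[1]+9,c[0]-8:c[0]+9]; yy,xx=np.mgrid[c[1]-8:c[1]+9,c[0]-8:c[0]+9]
    m=[np.sum(w*xx)/w.sum(),np.sum(w*yy)/w.sum()]; p=ray(q,m,62)[0]; print(n,p.round(1),np.degrees(np.arctan2(p[1]+18.4,p[0]-456.1)))
    save(q,'nutf'+n,(c[0]-15,c[1]-15,c[0]+15,c[1]+15),15)
E
```

```text
-72.05564311974358 [415.92 270.48 175.6 ] 48.55
(620.9, -9.4) [([622.6, -9.0], np.float64(43.3), np.float64(2.9)), ([620.5, -8.3], np.float64(46.3), np.float64(3.4))]
(620.9, -9.4) [([620.5, -10.6], np.float64(48.0), np.float64(2.4)), ([631.9, -20.1], np.float64(48.0), np.float64(3.4))]
(528.2, 37.7) [([529.3, 36.8], np.float64(88.6), np.float64(1.2)), ([528.4, 36.9], np.float64(88.6), np.float64(1.2))]
(528.2, 37.7) [([527.1, 36.7], np.float64(85.3), np.float64(3.5)), ([539.6, 26.2], np.float64(81.6), np.float64(5.3))]
(533.9, -66.1) [([536.1, -67.2], np.float64(37.6), np.float64(4.4)), ([534.5, -65.4], np.float64(37.8), np.float64(4.4))]
(533.9, -66.1) [([533.6, -67.6], np.float64(44.9), np.float64(5.0)), ([546.4, -76.5], np.float64(44.5), np.float64(6.8))]
top [448.6 -10.9  62. ] 134.95286638333195
scene [445.9  -9.5  62. ] 138.64985718643567
```

View pics/e1.png

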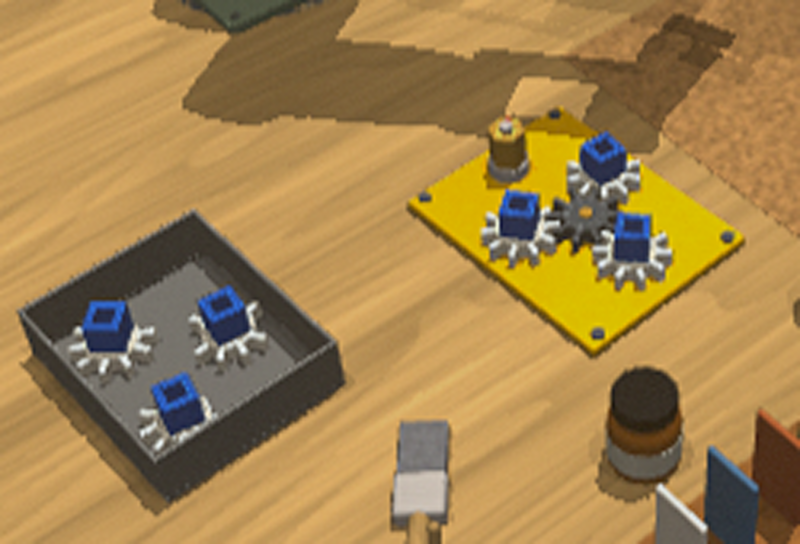

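View pics/e1t.png

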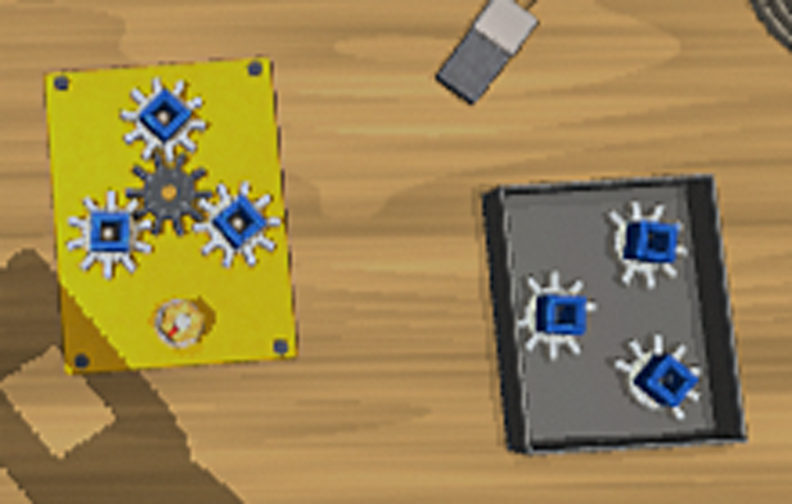

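View pics/nutftop.png

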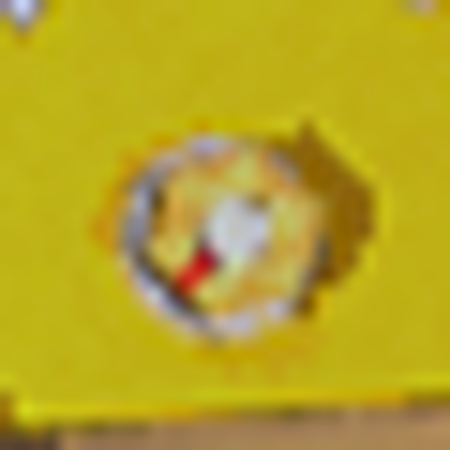

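```bash
python3 - <<'E'
from h import *
print(env.job_done(), env.state()['time_s'])
E
```

```text
the job is handed in; nothing more can be done
the job is handed in; nothing more can be done
```

The job is handed in at about 49 s of the 210 s. The three chipped gears are in the scrap bin. The three sound gears are meshed and fully down on the shafts, and the clamp nut was turned clockwise to its stop afterwards. The hand-in reports no verdict, so this rests on my own checks.

**Gears on the shafts:** Each gear met resistance only at the plate (about 9 to 13 N), with no load as it passed the pinion teeth. In the last pictures the hub fits put all three at plate height and within about 2.5 mm of their shafts, which is the accuracy of the camera calibration.

**Chipped gears:** The last pictures show all three lying flat inside the bin.

**Nut:** It turned 218° in one grasp, and then the wrist torque rose, as it should at the stop. The red mark then stood at about 3.92 to 3.98 rad, above the 3.75 needed.

**What disagreed:** The two cameras differ by 2 to 3 mm. The hub angles they give differ by up to about 7°, although the pictures show the teeth in mesh. The scene camera's pinion fit failed once gears hid the pinion, so at the end I relied on the top view for it.

I saw no slipped grip and no gear knocked out of place. The arm ended clear of everything and no move went near the bystanders. I did not measure their positions again at the end.

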